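Clear the viewing plate and hold its lamp paddle level

TASK

Porcelain chips from a broken dish are lying on the glass of the viewing plate: take the scraper block from its tray, use it to sweep all four chips off the glass into the steel catch trough (they are sharp, so never touch them with the gripper), and stand the scraper back in its tray. Then press the spring-loaded lamp paddle on the hand control down with the fingers to half of its travel, so that it lies level, in line with the green marks, and finish while still holding it there; never push it all the way down, which fires the strong lamp, and leave the bottle, beaker and dishes where they are.

Things in the scene. Friction and masses are not known exactly. Their poses are not given: they have to be found in the camera images.
- viewer: viewing plate, fixed to the bench: grey housing with a white level glass top, no rim, 120 (x) by 180 mm (y), 45 mm above the bench; steel catch trough joined to its +y end. Origin on the bench under the centre of the glass, which spans x -60..60, y -90..90 mm. The chips' centres start within x -30..30, y -20..70 mm; the strip y -90..-40 mm is empty. Yaw within 0.25 rad
- glass (a point): centre of the glass surface, 45 mm above the bench, axes as the viewer's
- trough (a point): centre of the catch trough's floor, axes as the viewer's; at viewer y = 121.5 mm, 39 mm below the glass. Inside 150 (x) by 63 mm (y), from the edge of the glass (viewer y = 90 mm) to the far wall (y = 153 mm), whose top is 10 mm above the glass; the end walls end 5 mm below the glass
- tray: grey open tray fixed to the bench, 170 (x) x 70 (y) x 12 mm high, walls 5 mm, floor 5 mm above the bench, so 160 x 60 mm inside. Origin at the centre of its underside. It may stand left or right of the viewing plate, the hand control on the other side
- scraper: scraper block, standing upright in the tray, long side along the tray's x: foot 140 (x) x 30 (y) x 38 mm high, blue with a black rubber sole; on its middle a white upright handle 75 (x) x 24 mm (y, grip across this) from 38 to 100 mm above the sole. 0.15 to 0.3 kg. Origin at the centre of the sole, z up
- chip0: chip of blue glazed porcelain, about 21 x 16 x 8 mm, 12 g, lying flat and loose on the glass at any yaw; origin at the centre of its underside
- chip1: chip of blue glazed porcelain, about 21 x 16 x 8 mm, 12 g, lying flat and loose on the glass at any yaw; origin at the centre of its underside
- chip2: chip of blue glazed porcelain, about 21 x 16 x 8 mm, 12 g, lying flat and loose on the glass at any yaw; origin at the centre of its underside
- chip3: chip of blue glazed porcelain, about 21 x 16 x 8 mm, 12 g, lying flat and loose on the glass at any yaw; origin at the centre of its underside
- control: hand control, fixed to the bench: grey box 120 (x) x 85 (y) x 35 mm high with a paddle. Origin at the centre of its underside. The paddle's hinge line runs along y at x = +45 mm, 68 mm above the bench; the paddle reaches from it towards -x. Two white posts beside its free end (x = -52, y = +-38 mm) carry green marks at hinge height (68 mm)
- paddle (a joint): angle of the steel paddle (105 x 36 x 8 mm): 0 = released, its free end raised 0.25 rad above level; it grows as the paddle is pressed down; 0.25 = level (half travel); 0.50 = end stop. A spring pushes it back up: pressed at the red pad it needs about 4 N to start, 8 N at level, 11 N at the stop
- pad (a point): centre of the top of the round red pad (34 mm across) near the paddle's free end, 70 mm from the hinge line; its z axis is normal to the paddle. Released it is 92 mm above the bench at control x = -21 mm; with the paddle level it is 75 mm above the bench at control x = -25 mm, y = 0
- bottle: glass bottle with a blue cap, 68 mm across, 140 mm high, a bystander; origin at the centre of its underside
- beaker: green-tinted open beaker, 68 mm across, 85 mm high, a bystander; origin at the centre of its underside
- dishes: stack of two clear dishes, 90 mm across, 32 mm high, a bystander; origin at the centre of its underside
Things that resemble listed ones, but are neither listed nor needed, are in the scene too. What is meant by the scraper is not orange, and is the larger of those in its own colour.

How it is judged (in metres and radians):
On the way, in this order (a step that is already met when the one before it is completed fails the run):
1. all four chips lie in the catch trough (x of chip0 in the frame of trough between -0.078 and 0.078 m and y of chip0 in the frame of trough between -0.034 and 0.034 m and z of chip0 in the frame of trough between -0.01 and 0.03 m and x of chip1 in the frame of trough between -0.078 and 0.078 m and y of chip1 in the frame of trough between -0.034 and 0.034 m and z of chip1 in the frame of trough between -0.01 and 0.03 m and x of chip2 in the frame of trough between -0.078 and 0.078 m and y of chip2 in the frame of trough between -0.034 and 0.034 m and z of chip2 in the frame of trough between -0.01 and 0.03 m and x of chip3 in the frame of trough between -0.078 and 0.078 m and y of chip3 in the frame of trough between -0.034 and 0.034 m and z of chip3 in the frame of trough between -0.01 and 0.03 m), for 0.2 s.
2. the scraper stands in its tray, let go (x of scraper in the frame of tray between -0.03 and 0.03 m and y of scraper in the frame of tray between -0.025 and 0.025 m and z of scraper in the frame of tray below 0.01 m and angle between scraper's own z axis and vertical below 0.1 rad and contact force between the fingers and scraper below 0.1 N), for 0.2 s.
At the end, for the whole second after the job is handed in: all four chips in the catch trough (each below the glass by at least 9 mm); the scraper upright in its tray, let go; the paddle held by the fingers within 0.08 rad of level (joint 0.17 to 0.33, about 5 mm either way at the pad), pressed with more than 3 N, through the last second (all of step 1 and all of step 2 and value of joint paddle between 0.17 and 0.33 rad and contact force between the fingers and control above 3 N); the arm keeps its last pose, push and grip.
It fails at once if the gripper touches a chip (contact force between any of the fingers, the arm and chip0 above 0.3 N or contact force between any of the fingers, the arm and chip1 above 0.3 N or contact force between any of the fingers, the arm and chip2 above 0.3 N or contact force between any of the fingers, the arm and chip3 above 0.3 N).
It fails at once if the paddle is pushed to its end stop (beyond 0.46 rad) (value of joint paddle above 0.46 rad).
It fails at once if the bottle, beaker or dishes are moved by more than 20 mm (distance of any of bottle, beaker, dishes from where it was at the start of the episode above 0.02 m).
It also fails if it takes over 61 s, if anything falls off the work surface, if the arm or the gripper's body presses on something with over 40 N, if the wrist force passes 120 N, or if a joint passes its speed limit or range.

ROBOT

A 6-joint arm with a two-finger parallel gripper is mounted at the origin on the work surface. World frame = base frame: x ahead of the robot, y to its left, z up, the work surface at z = 0. Lengths are in mm, angles in degrees, forces in N, time in s.
With the tool pointing down it reaches from about 350 to 850 mm from the base axis. Payload 8.1 kg.
Tool frame: the origin (TCP) lies midway between the tips of the shut fingers; the grasp point (between the pads) lies 19 mm behind it; x points along the fingers, y is the direction in which the jaws open and shut, and the axes are right-handed (so a half turn about x gives the same grasp; the last joint's range is limited). The gripper opens to 85 mm and grips with 20 to 120 N. Pads are 22 mm wide; open, the fingers measure 114 mm over their backs; the gripper's body (76 mm by 85 mm) begins 54 mm behind the grasp point. The pads swing forward as they close: fully open they stand 13 mm farther back than shut.
Start: joints at [67.357, 7.471, 85.268, -0, 87.261, -4.893], TCP at [182.899, 571.448, 199.092] pointing down, gripper open.
Joint ranges: [-169.43, 169.43], [-51.17, 129.36], [1.28, 143.12], [-76.62, 256.62], [0, 156.53], [-152.29, 152.29]. Speed limits (degrees/s): [136.94, 136.94, 159.86, 180, 180, 180].

INTERFACE

Orientations are given as [roll, pitch, yaw] about the fixed x, y, z axes, in that order (R = Rz(yaw) Ry(pitch) Rx(roll)).
In Python, from bench import sense, snapshot, hand_in gives the robot as it stands.
- The arm moves only by the tool drive_tool, never from a script. Its argument "deltas" is a list of rows, each a list of 7 numbers: the closure in counts, from 0 (fully open) to 255 (shut), then the shift along the tool's x, y, z in m, then the turn, a rotation vector about the tool's x, y, z in rad. A call has exactly 10 rows; each row is the pose to reach, as a shift and turn from the pose commanded when the call began, along the tool's axes at that moment; what a row does not reach only later rows make up. A row lasts 1/12 s, in which the tool goes at most 41.7 mm and 7.16 degrees, less where a joint would pass 70% of its speed; a pose out of reach is approached as far as the arm can. A call with a gripper value outside its range is refused whole. The fingers move at their own pace and stop on an object; "squeeze" is the grip in N (left out, the last holds). Time passes only in rows, so rows that repeat a pose let the fingers close, or fill a call up. It gives the time, the measured TCP pose, the force and the opening at its end, in the units of the state.
- sense(): the state, without advancing time (a new reading comes with each control period).
- snapshot(name): name is "scene" or "top" or "wrist"; returns a dict with "frame" (384x512x3 uint8, blue, green, red), "fx", "fy", "cx", "cy" (pixels), "k1" (the pictures are not rectified: a ray, as slopes to the right and down, at radius r is drawn at 1 + k1 r^2 times it, then the intrinsics apply), "rvec" (rotation vector, rad) and "tvec" (3), from world to camera coordinates, as OpenCV has them. Camera axes: x right, y down, z forward; pixel columns grow to the right and rows downward; lengths in mm; the calibration is good to about 2 mm. A picture is of the moment at which its call begins. There is no depth.
- hand_in(): hands the job in, once; it reports no verdict.
The state is a dict: "time": time; "joint_pos": joint angles; "qd": joint speeds; "joint_efforts": joint torques, N m; "tool_pos": TCP position; "tcp_rot": TCP orientation; "ft_force": force on the tool from outside, world axes, zero at the start; "wrist_torque": the same for the moment, N m; "finger_gap": finger opening in mm.
Only numpy, scipy, OpenCV 4.12 (cv2) and the standard library are available. Lean on these libraries where they do the work, as an engineer would, in place of code of your own. Each camera call takes 0.05 s, during which the arm holds its last target.

## Working session

There is one attempt and no reset: what is moved stays moved. The work goes in short steps, Python scripts to look and compute and a tool call to move; the robot and the scene stay as the last step left them, time stands still between calls to the robot, and variables do not carry over. Pictures are saved under pics/ and viewed, and the job is handed in when it is done.

Besides the shell and the picture viewer there is one more tool, called after "Emit:" in YAML: its name, and indented under it one key for each argument. drive_tool: Moves the arm, as the interface text tells. Its arguments: {"type":"object","properties":{"deltas":{"type":"array","items":{"type":"array","items":{"type":"number"}}},"squeeze":{"type":"number"}},"required":["deltas"]}

```bash
mkdir -p pics; ls; python3 - <<'E'
from bench import sense,snapshot
import cv2
s=sense();print(s)
for n in["scene","top","wrist"]:
    d=snapshot(n);cv2.imwrite(f"pics/{n}0.png",d["frame"])
    import pickle;pickle.dump(d,open(f"{n}0.pkl","wb"))
    print(n,{k:v for k,v in d.items() if k!="frame"})
E
```

```text
pics
{'time': 0.0, 'joint_pos': array([ 6.73580641e+01,  7.51611566e+00,  8.53295288e+01,  2.84284821e-04,
        8.72626233e+01, -4.89377857e+00]), 'qd': array([-0.08940511,  0.00302267,  0.08233022, -0.04592687, -0.00239176,
        0.0002879 ]), 'joint_efforts': array([ 2.46249811e-04, -5.69390523e+01, -5.00553954e+01, -9.33630781e-05,
        1.43924533e-02, -2.69992336e-05]), 'tool_pos': array([182.6447994 , 570.87451096, 198.03160875]), 'tcp_rot': array([ -95.04403757,   89.89173185, -112.79220872]), 'ft_force': array([ 0.25138496,  0.50789854, -0.02374425]), 'wrist_torque': array([-0.06326887, -0.03786542, -0.0119239 ]), 'finger_gap': 85.32338237603163}
scene {'fx': 353.6246516976252, 'fy': 353.6246516976252, 'cx': 252.9071172492164, 'cy': 191.21339431977054, 'k1': -0.0765752650364676, 'rvec': array([ 1.2660087 ,  2.4507055 , -0.75770088]), 'tvec': array([ 416.44478782, -301.93416144, 1511.24505297])}
top {'fx': 434.3737402204578, 'fy': 434.3737402204578, 'cx': 249.70345572216698, 'cy': 191.7891601856394, 'k1': -0.10541319786985223, 'rvec': array([ 2.15937246, -2.19059098,  0.12904801]), 'tvec': array([ -77.71843626,  593.88005141, 1327.98921999])}
wrist {'fx': 285.06145460041336, 'fy': 285.06145460041336, 'cx': 255.97839746593283, 'cy': 188.81618839563598, 'k1': 0.01920062786488309, 'rvec': array([-2.34967559, -1.71561599, -0.2342273 ]), 'tvec': array([-597.89193091,  -35.80772497,  379.2111176 ])}
```

View pics/scene0.png

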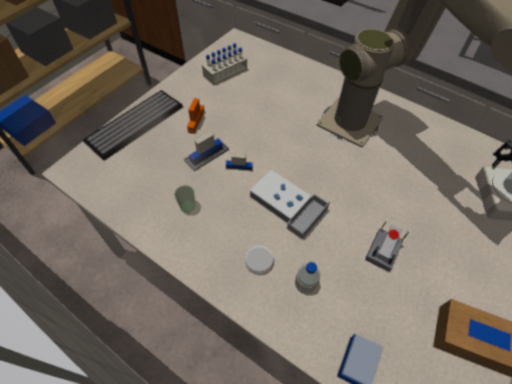

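View pics/top0.png

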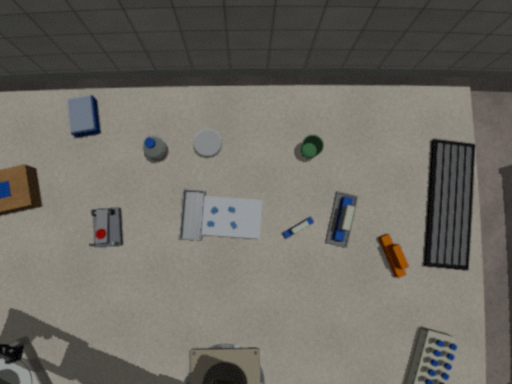

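View pics/wrist0.png

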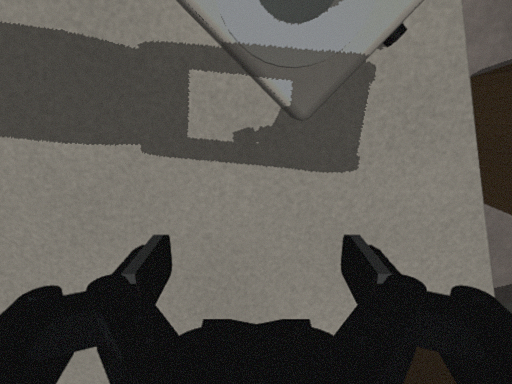

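The top view puts the viewer near (220,216) with the trough on its left. The tray with the blue and white scraper is at (342,220), a smaller blue decoy at (298,228) and the orange decoy at (393,255). The control is at (107,228) with its red pad at (101,233), the bottle at (154,149), the dishes at (207,143) and the beaker at (310,148). I'll measure these.

```bash
cat > h.py <<'E'
import numpy as np,cv2,pickle
from scipy.spatial.transform import Rotation as Ro
def K(d): return np.array([[d["fx"],0,d["cx"]],[0,d["fy"],d["cy"]],[0,0,1.]])
def D(d): return np.array([d["k1"],0,0,0,0.])
def ray(d,uv):
    n=cv2.undistortPoints(np.array(uv,float).reshape(-1,1,2),K(d),D(d)).reshape(-1,2)
    R=cv2.Rodrigues(d["rvec"])[0]; o=-R.T@d["tvec"]
    v=np.c_[n,np.ones(len(n))]@R
    return o,v
def plane(d,uv,z):
    o,v=ray(d,uv); t=(z-o[2])/v[:,2]; return o+v*t[:,None]
def proj(d,P):
    return cv2.projectPoints(np.array(P,float).reshape(-1,1,3),d["rvec"],d["tvec"],K(d),D(d))[0].reshape(-1,2)
def toolR(s): return Ro.from_euler("xyz",s["tcp_rot"],degrees=True).as_matrix()
E
python3 - <<'E'
from h import *
d=pickle.load(open("top0.pkl","rb"));f=d["frame"]
for n,(x0,y0,w,h) in {"tA":(170,175,100,75),"tB":(275,175,100,75),"tC":(70,185,80,75)}.items():
    c=cv2.resize(f[y0:y0+h,x0:x0+w],None,fx=7.5,fy=7.5,interpolation=cv2.INTER_CUBIC);cv2.imwrite(f"pics/{n}.png",c)
hsv=cv2.cvtColor(f,cv2.COLOR_BGR2HSV)
def comps(m,name,z,mn=6):
    n,l,st,c=cv2.connectedComponentsWithStats(m.astype(np.uint8))
    for i in range(1,n):
        if st[i,4]>=mn:
            pts=np.argwhere(l==i)[:,::-1].astype(np.float32)
            r=cv2.minAreaRect(pts)
            print(name,c[i].round(1),st[i,4],"rect",np.round(r[0],1),np.round(r[1],1),round(r[2],1),"world",plane(d,[r[0]],z).round(1)[0][:2])
H,S,V=cv2.split(hsv)
comps((H>95)&(H<130)&(S>90)&(V>50),"blue",45)
comps((H<8)&(S>150)&(V>100),"red",90)
E
```

```text
blue [ 90.9 119.2] 124 rect [ 90.3 119.2] [20.  42.1] 27.2 world [831.2 419.6]
blue [149.4 142.5] 89 rect [149.  142.5] [ 9. 10.] 90.0 world [751.6 228.6]
blue [  4.3 189.3] 150 rect [  3.9 189.1] [15.3 10.4] 80.5 world [610.6 698. ]
blue [346.5 201.1] 96 rect [346.8 202.5] [10.  12.7] 11.3 world [ 553.7 -388.2]
blue [231.2 209.3] 21 rect [231.2 209.4] [5.1 3.8] 18.4 world [537.5 -28.1]
blue [214.  209.9] 22 rect [214. 210.] [4. 4.] 90.0 world [536.3  24.9]
blue [309.5 220. ] 31 rect [309.6 220. ] [6.4 4.6] 53.1 world [ 501. -270.]
blue [338.6 222. ] 7 rect [338.6 222. ] [0.7 6.1] 14.0 world [ 493.3 -360.2]
blue [210.3 223.4] 23 rect [210.5 223. ] [4. 5.] 90.0 world [496.4  36. ]
blue [233.2 224.4] 20 rect [233.  224.5] [4.9 3.5] 45.0 world [490.9 -33.1]
blue [339.2 234.8] 114 rect [339.2 234.7] [ 9.9 12.4] 14.0 world [ 454.2 -360.8]
blue [287.4 233.4] 52 rect [287.3 233.3] [6.4 8. ] 56.3 world [ 461.4 -199.9]
blue [440.  343.2] 34 rect [440.  343.5] [5. 6.] 90.0 world [ 108.2 -671.6]
blue [452.8 346.6] 30 rect [453.  346.5] [6. 5.] 0.0 world [  96.4 -714.2]
blue [437.2 352.9] 31 rect [437. 353.] [4. 6.] 90.0 world [  79.2 -661.1]
blue [450.4 356.4] 29 rect [450.5 356.5] [5. 5.] 90.0 world [  65.6 -705.3]
blue [434.5 362.6] 34 rect [434.5 362.5] [5. 7.] 90.0 world [  50.  -652.4]
blue [447.6 366.2] 30 rect [447.5 366.5] [5. 5.] 90.0 world [  34.9 -694.8]
blue [431.9 372.5] 32 rect [432.  372.5] [5. 6.] 90.0 world [  19.3 -643.7]
blue [445.2 376.1] 31 rect [445.3 375.8] [5.7 4.9] 45.0 world [   6.4 -687. ]
blue [428.8 381.6] 26 rect [429.  381.5] [3. 6.] 90.0 world [  -8.2 -633.5]
red [100.4 233.4] 69 rect [100.8 233.3] [8.5 9.2] 45.0 world [468.  362.1]
```

View pics/tA.png

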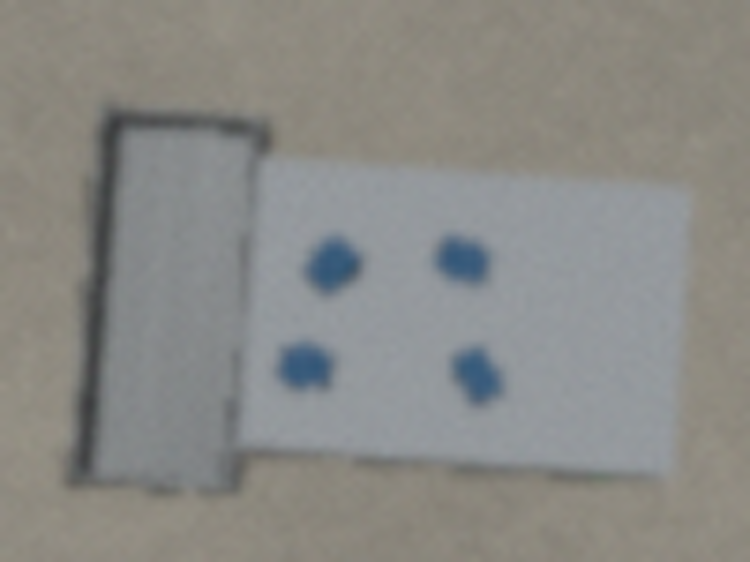

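View pics/tB.png

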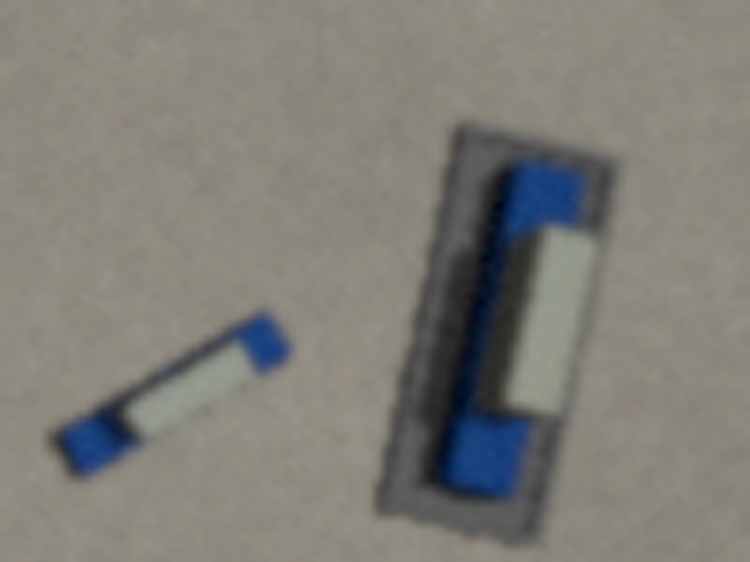

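View pics/tC.png

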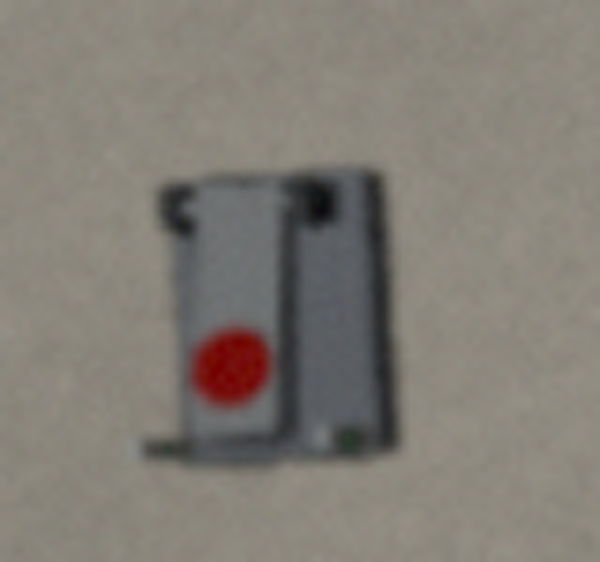

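Crops: glass corners at about (257,155), (690,183), (672,478) and (238,447) in the 7.5x crop, with four blue chips. The scraper handle top is at (550,320) in its own crop, and the red pad at (231,367) in the third. I'll compute the poses.

```bash
python3 - <<'E'
from h import *
d=pickle.load(open("top0.pkl","rb"))
def C(p,o): return (np.array(p,float)+.5)/7.5-.5+np.array(o)
def W(p,o,z): return plane(d,C(p,o),z)[:,:2]
g=W([(257,155),(690,183),(672,478),(238,447)],(170,175),45)
print("glass",g.round(1),"c",g.mean(0),[np.linalg.norm(g[i]-g[(i+1)%4]).round(1) for i in range(4)])
yd=(g[0]+g[3]-g[1]-g[2]);print("y dir",np.degrees(np.arctan2(yd[1],yd[0]))-90)
t=W([(462,122),(618,157),(538,545),(378,510)],(275,175),12)
print("tray",t.round(1),"c",t.mean(0),[np.linalg.norm(t[i]-t[(i+1)%4]).round(1) for i in range(4)])
xd=(t[0]+t[1]-t[2]-t[3]);print("tray xdir",np.degrees(np.arctan2(xd[1],xd[0])))
b=W([(520,160),(583,167),(515,497),(443,487)],(275,175),38+5)
print("scr foot top",b.round(1),b.mean(0),[np.linalg.norm(b[i]-b[(i+1)%4]).round(1) for i in range(4)])
b=W([(548,222),(600,232),(556,416),(505,408)],(275,175),105)
xd=(b[0]+b[1]-b[2]-b[3]);print("handle dir",np.degrees(np.arctan2(xd[1],xd[0])))
print("handle",b.round(1),b.mean(0),[np.linalg.norm(b[i]-b[(i+1)%4]).round(1) for i in range(4)])
p=W([(231,367)],(70,185),92);print("pad",p)
p=W([(370,172),(395,445)],(70,185),35);print("box side",p)
p=W([(140,447),(345,437)],(70,185),75);print("posts",p)
s=pickle.load(open("scene0.pkl","rb"))
m=cv2.cvtColor(s["frame"],cv2.COLOR_BGR2HSV);H,S,V=cv2.split(m)
mm=((H<8)&(S>150)&(V>100));ys,xs=np.nonzero(mm);k=(xs>370)&(xs<420);print(xs[k].mean(),ys[k].mean(),plane(s,[[xs[k].mean(),ys[k].mean()]],92))
for n,(x,y) in {"bottle":(154,149),"dishes":(207,143),"beaker":(310,148)}.items(): print(n,plane(d,[(x,y)],{"bottle":70,"dishes":32,"beaker":45}[n])[0].round())
E
```

```text
glass [[ 582.5   56.1]
 [ 568.5 -122.4]
 [ 447.4 -112.9]
 [ 462.6   64.5]] c [515.23457213 -28.67223516] [np.float64(179.0), np.float64(121.4), np.float64(178.1), np.float64(120.2)]
y dir -4.6893862472100665
tray [[ 594.  -363.1]
 [ 578.1 -430. ]
 [ 414.2 -389.6]
 [ 430.3 -321.8]] c [ 504.13778129 -376.1138199 ] [np.float64(68.8), np.float64(168.8), np.float64(69.6), np.float64(168.9)]
tray xdir -13.996655837869394
scr foot top [[ 574.6 -380.2]
 [ 571.3 -406.7]
 [ 434.9 -373.3]
 [ 439.7 -343.3]] [ 505.11001374 -375.8876032 ] [np.float64(26.7), np.float64(140.4), np.float64(30.3), np.float64(139.9)]
handle dir -15.411627329643524
handle [[ 544.  -376. ]
 [ 539.7 -396.8]
 [ 467.2 -376.4]
 [ 470.8 -356.2]] [ 505.44633652 -376.35050006] [np.float64(21.2), np.float64(75.3), np.float64(20.6), np.float64(75.9)]
pad [[467.25524781 362.55646939]]
box side [[548.5117444  323.61535546]
 [435.14765981 311.84966172]]
posts [[435.52949837 405.33042549]
 [439.00324075 321.09366977]]
393.3731343283582 233.97014925373134 [[470.4176745  363.00614799  92.        ]]
bottle [725. 207.  70.]
dishes [750.  47.  32.]
beaker [ 727. -278.   45.]
```

```bash
cat >> h.py <<'E'
def Rdown(yaw):  # tool y along world angle yaw(deg), x down
    a=np.radians(yaw); y=np.array([np.cos(a),np.sin(a),0]); x=np.array([0,0,-1.]); return np.c_[x,y,np.cross(x,y)]
def delta(s,tgt,yaw):
    R=toolR(s); p=R.T@(np.array(tgt)-s["tool_pos"])/1000
    Rt=Rdown(yaw); r=Ro.from_matrix(R.T@Rt).as_rotvec()
    return p.round(4),r.round(4)
E
python3 - <<'E'
from h import *
from bench import sense
s=sense();R=toolR(s);print(R.round(3));print(np.degrees(np.arctan2(R[1,1],R[0,1])))
for t,y in [((450,200,250),-110),((450,200,250),76),((450,200,250),-104),((505,-376,250),-104)]:print(t,y,delta(s,t,y))
E
```

```text
[[-0.001  0.305  0.952]
 [-0.001  0.952 -0.305]
 [-1.    -0.001 -0.   ]]
72.24931189660855
(450, 200, 250) -110 (array([-0.0514, -0.2719,  0.3677]), array([-3.1023e+00, -2.2000e-03, -2.0000e-04]))
(450, 200, 250) 76 (array([-0.0514, -0.2719,  0.3677]), array([-0.0655, -0.0002,  0.0014]))
(450, 200, 250) -104 (array([-0.0514, -0.2719,  0.3677]), array([3.0761e+00, 2.2000e-03, 3.0000e-04]))
(505, -376, 250) -104 (array([-0.0506, -0.8037,  0.5956]), array([3.0761e+00, 2.2000e-03, 3.0000e-04]))
```

Emit:
drive_tool:
  deltas:
    - [0,-0.005,-0.027,0.037,-0.0065,0,0]
    - [0,-0.01,-0.054,0.073,-0.013,0,0]
    - [0,-0.015,-0.081,0.11,-0.02,0,0]
    - [0,-0.02,-0.108,0.147,-0.026,0,0]
    - [0,-0.025,-0.136,0.184,-0.033,0,0]
    - [0,-0.03,-0.163,0.22,-0.039,0,0]
    - [0,-0.035,-0.19,0.257,-0.046,0,0]
    - [0,-0.04,-0.217,0.294,-0.052,0,0]
    - [0,-0.045,-0.245,0.331,-0.059,0,0]
    - [0,-0.05,-0.272,0.368,-0.0655,0,0]
  squeeze: 60

```text
time: 0.98
tool_pos: [425.6, 233.5, 244.5]
tcp_rot: [45.8, 90.0, 31.9]
ft_force: [0.6, 0.3, 0.3]
finger_gap: 85.1
```

```bash
python3 - <<'E'
from h import *
from bench import sense
s=sense();print(s["tool_pos"],s["tcp_rot"],s["joint_pos"].round(1))
print(delta(s,(480,-180,250),76),delta(s,(505,-376,220),76))
E
```

```text
[425.62196742 233.50879823 244.53389156] [45.84005566 89.99436677 31.87123712] [ 22.7 -11.4  99.    0.   92.4 -53.3]
(array([-0.0055, -0.3882,  0.1526]), array([ 0.0005,  0.0001, -0.0001])) (array([ 0.0245, -0.5723,  0.2242]), array([ 0.0005,  0.0001, -0.0001]))
```

Emit:
drive_tool:
  deltas:
    - [0,0,-0.036,0.013,0,0,0]
    - [0,0,-0.073,0.026,0,0,0]
    - [0,0,-0.109,0.0385,0,0,0]
    - [0,0,-0.146,0.051,0,0,0]
    - [0,0,-0.182,0.064,0,0,0]
    - [0,0,-0.218,0.077,0,0,0]
    - [0,0,-0.255,0.09,0,0,0]
    - [0,0,-0.291,0.103,0,0,0]
    - [0,0,-0.328,0.116,0,0,0]
    - [0,0,-0.364,0.1285,0,0,0]

```text
time: 1.82
tool_pos: [461.3, -150.9, 244.2]
tcp_rot: [46.0, 90.0, 32.0]
ft_force: [0.9, 0.5, -0.8]
finger_gap: 85.7
```

Emit:
drive_tool:
  deltas:
    - [0,0.005,-0.036,0.013,0,0,0]
    - [0,0.01,-0.073,0.026,0,0,0]
    - [0,0.015,-0.109,0.0385,0,0,0]
    - [0,0.02,-0.146,0.051,0,0,0]
    - [0,0.025,-0.17,0.06,0,0,0]
    - [0,0.03,-0.182,0.064,0,0,0]
    - [0,0.03,-0.182,0.064,0,0,0]
    - [0,0.03,-0.182,0.064,0,0,0]
    - [0,0.03,-0.182,0.064,0,0,0]
    - [0,0.03,-0.182,0.064,0,0,0]

```text
time: 2.65
tool_pos: [480.2, -339.6, 215.0]
tcp_rot: [3.0, 90.0, -10.9]
ft_force: [0.4, -0.4, 0.3]
finger_gap: 85.4
```

```bash
python3 - <<'E'
from h import *
from bench import sense,snapshot
s=sense();print(s["tool_pos"],s["tcp_rot"],s["joint_pos"].round(1))
print(delta(s,(505,-376,150),76))
d=snapshot("wrist");cv2.imwrite("pics/w1.png",d["frame"]);pickle.dump(d,open("w1.pkl","wb"))
d=snapshot("wrist");print(proj(d,[(505,-376,105),(505,-376,5)]))
E
```

```text
[ 480.21928444 -339.61515747  214.99569538] [  2.97830149  89.95951741 -10.93146415] [ -40.3    5.2   86.     0.    88.7 -116.4]
(array([ 0.065 , -0.0294,  0.0328]), array([ 0.0016,  0.0007, -0.    ]))
[[229.47908322 207.53034527]
 [235.93649019 183.53361357]]
```

View pics/w1.png

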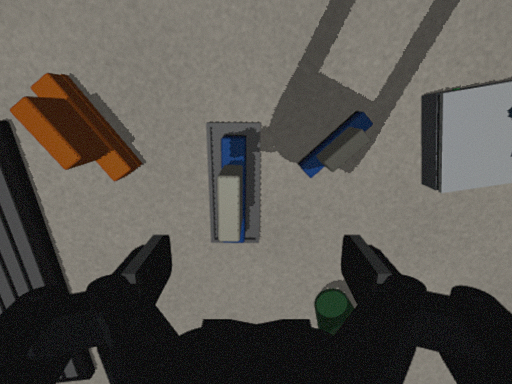

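Wrist view: the handle top is centred near (230,204), and I predicted (229.5,207.5), so they agree to about 2 mm. Next I move over it and descend.

Emit:
drive_tool:
  deltas:
    - [0,0.02,-0.015,0.016,0,0,0]
    - [0,0.04,-0.0295,0.033,0,0,0]
    - [0,0.055,-0.0295,0.033,0,0,0]
    - [0,0.075,-0.0295,0.033,0,0,0]
    - [0,0.095,-0.0295,0.033,0,0,0]
    - [0,0.115,-0.0295,0.033,0,0,0]
    - [0,0.135,-0.0295,0.033,0,0,0]
    - [0,0.147,-0.0295,0.033,0,0,0]
    - [0,0.152,-0.0295,0.033,0,0,0]
    - [0,0.152,-0.0295,0.033,0,0,0]

```text
time: 3.58
tool_pos: [504.1, -376.5, 61.3]
tcp_rot: [152.1, 89.9, 138.1]
ft_force: [-1.2, -0.4, -0.4]
finger_gap: 85.5
```

```bash
python3 - <<'E'
from h import *
from bench import sense,snapshot
s=sense();print(s["tool_pos"],s["tcp_rot"],s["joint_pos"].round(1),s["ft_force"])
print(delta(s,(505.3,-376.2,62),76))
d=snapshot("wrist");cv2.imwrite("pics/w2.png",d["frame"])
E
```

```text
[ 504.12693519 -376.51347988   61.2713441 ] [152.060213    89.8770038  138.09565432] [ -41.4   17.8   88.2    0.    74.2 -117.5] [-1.22921051 -0.4350655  -0.37588768]
(array([-0.0007,  0.0006,  0.0011]), array([ 0.0006, -0.0019, -0.001 ]))
```

View pics/w2.png

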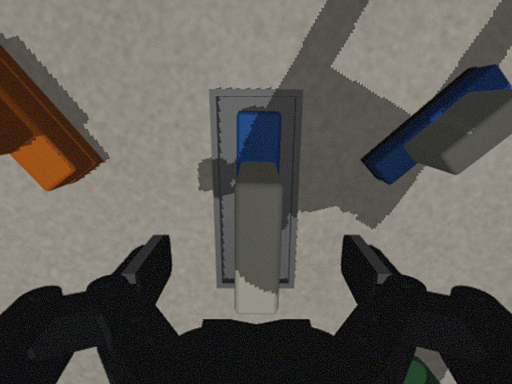

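The handle sits centred between the fingers: it spans columns 235–281 and the fingers' midline is near 257. Closing on it.

Emit:
drive_tool:
  deltas:
    - [255,0,0,0,0,0,0]
    - [255,0,0,0,0,0,0]
    - [255,0,0,0,0,0,0]
    - [255,0,0,0,0,0,0]
    - [255,0,0,0,0,0,0]
    - [255,0,0,0,0,0,0]
    - [255,0,0,0,0,0,0]
    - [255,0,0,0,0,0,0]
    - [255,0,0,0,0,0,0]
    - [255,0,0,0,0,0,0]
  squeeze: 70

```text
time: 4.47
tool_pos: [505.2, -377.9, 63.3]
tcp_rot: [-21.7, 89.9, -35.7]
ft_force: [0.1, 1.3, 5.3]
finger_gap: 21.9
```

```bash
python3 - <<'E'
from h import *
from bench import sense,snapshot
s=sense();print(s["tool_pos"],s["finger_gap"],s["ft_force"])
d=snapshot("wrist");cv2.imwrite("pics/w3.png",d["frame"])
E
```

```text
[ 505.19737787 -377.89266623   63.27947086] 21.886037544948866 [0.07758229 1.27676847 5.33663246]
```

Emit:
drive_tool:
  deltas:
    - [255,-0.02,0,0,0,0,0]
    - [255,-0.05,0,0,0,0,0]
    - [255,-0.085,0,0,0,0,0]
    - [255,-0.115,0.01,-0.003,0,0,0]
    - [255,-0.12,0.035,-0.008,-0.02,0,0]
    - [255,-0.12,0.07,-0.016,-0.04,0,0]
    - [255,-0.12,0.107,-0.025,-0.06,0,0]
    - [255,-0.12,0.144,-0.034,-0.08,0,0]
    - [255,-0.12,0.181,-0.042,-0.11,0,0]
    - [255,-0.12,0.218,-0.051,-0.135,0,0]

```text
time: 5.35
tool_pos: [507.1, -152.0, 181.5]
tcp_rot: [165.6, 89.9, 159.3]
ft_force: [1.0, 0.8, -1.7]
finger_gap: 21.6
```

Emit:
drive_tool:
  deltas:
    - [255,0,0.03,-0.007,-0.02,0,0]
    - [255,0,0.05,-0.012,-0.027,0,0]
    - [255,0,0.059,-0.013,-0.027,0,0]
    - [255,0,0.059,-0.013,-0.027,0,0]
    - [255,0,0.059,-0.013,-0.027,0,0]
    - [255,0,0.059,-0.013,-0.027,0,0]
    - [255,0,0.059,-0.013,-0.027,0,0]
    - [255,0,0.059,-0.013,-0.027,0,0]
    - [255,0,0.059,-0.013,-0.027,0,0]
    - [255,0,0.059,-0.013,-0.027,0,0]

```text
time: 6.18
tool_pos: [501.4, -94.2, 182.3]
tcp_rot: [-153.9, 90.0, -158.7]
ft_force: [0.0, 0.4, -1.7]
finger_gap: 21.4
```

```bash
python3 - <<'E'
from h import *
from bench import sense,snapshot
s=sense();print(s["tool_pos"],s["tcp_rot"],s["finger_gap"],s["ft_force"],s["joint_pos"].round(1))
print(delta(s,(509.9,-93.5,63.3+45-5),85.3))
for n in["wrist","top","scene"]:
    d=snapshot(n);f=d["frame"]
    pickle.dump(d,open(f"{n}4.pkl","wb"))
    if n=="top": f=cv2.resize(f[150:270,160:360],None,fx=4,fy=4,interpolation=cv2.INTER_CUBIC)
    if n=="scene": f=cv2.resize(f[120:250,180:340],None,fx=4,fy=4,interpolation=cv2.INTER_CUBIC)
    cv2.imwrite(f"pics/{n}4.png",f)
E
```

```text
[501.38190072 -94.24969203 182.29977811] [-153.91084668   89.99082038 -158.68361263] 21.413939540177502 [ 0.01984457  0.36108284 -1.6636777 ] [ -16.4   -6.1  100.7   -0.    85.4 -101.6]
(array([0.079 , 0.0015, 0.0084]), array([-0.0013, -0.0001,  0.0001]))
```

View pics/wrist4.png

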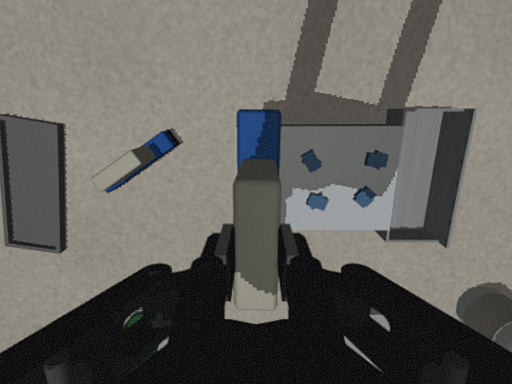

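View pics/scene4.png

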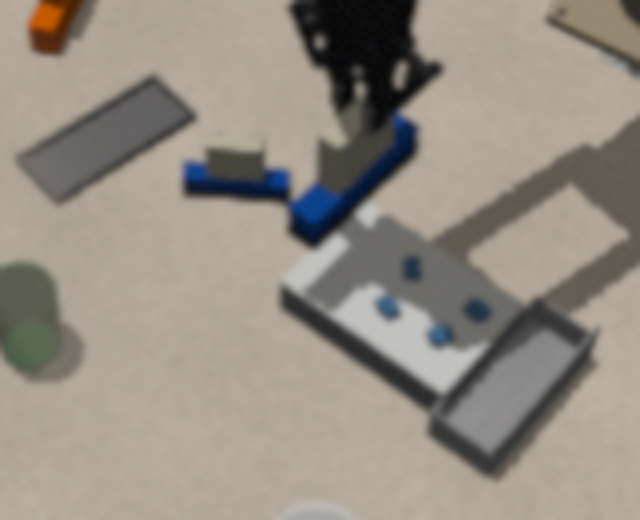

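Scraper held level beside the glass (wrist view: blade at columns 237–281). The chips lie clear ahead of it at (311,160), (376,159), (317,201) and (365,197). Descending.

Emit:
drive_tool:
  deltas:
    - [255,0.01,0.0015,0.0085,0,0,0]
    - [255,0.025,0.0015,0.0085,0,0,0]
    - [255,0.04,0.0015,0.0085,0,0,0]
    - [255,0.055,0.0015,0.0085,0,0,0]
    - [255,0.068,0.0015,0.0085,0,0,0]
    - [255,0.075,0.0015,0.0085,0,0,0]
    - [255,0.077,0.0015,0.0085,0,0,0]
    - [255,0.078,0.0015,0.0085,0,0,0]
    - [255,0.078,0.0015,0.0085,0,0,0]
    - [255,0.078,0.0015,0.0085,0,0,0]

```text
time: 7.17
tool_pos: [510.7, -93.0, 105.4]
tcp_rot: [-10.6, 89.9, -15.3]
ft_force: [0.2, -0.3, -2.0]
finger_gap: 21.6
```

```bash
python3 - <<'E'
from h import *
from bench import sense,snapshot
s=sense();print(s["tool_pos"],s["tcp_rot"],s["finger_gap"],s["ft_force"],s["wrist_torque"])
c=np.array([515.2,-28.7]);y=np.array([.0817,.9967]);x=np.array([.9967,-.0817])
q=s["tool_pos"][:2]-c;print("viewer xy",q@x,q@y)
for n in["wrist","scene"]:
    d=snapshot(n);f=d["frame"]
    if n=="scene": f=cv2.resize(f[120:250,200:340],None,fx=5,fy=4.5,interpolation=cv2.INTER_CUBIC)
    cv2.imwrite(f"pics/{n}5.png",f)
E
```

```text
[510.69359431 -93.01842045 105.40173704] [-10.59419465  89.90754381 -15.31126071] 21.595029345881578 [ 0.22127956 -0.33023604 -1.97293286] [0.03919555 0.01454334 0.01599538]
viewer xy 0.7632804010870089 -64.47434301054089
```

View pics/wrist5.png

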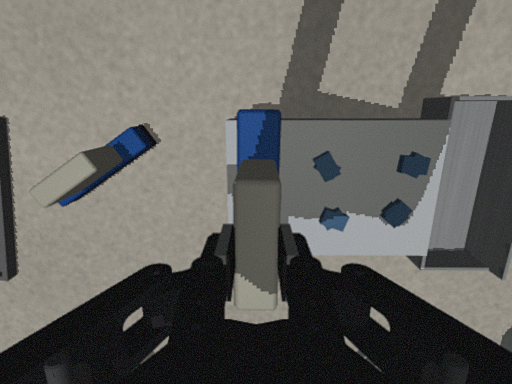

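View pics/scene5.png

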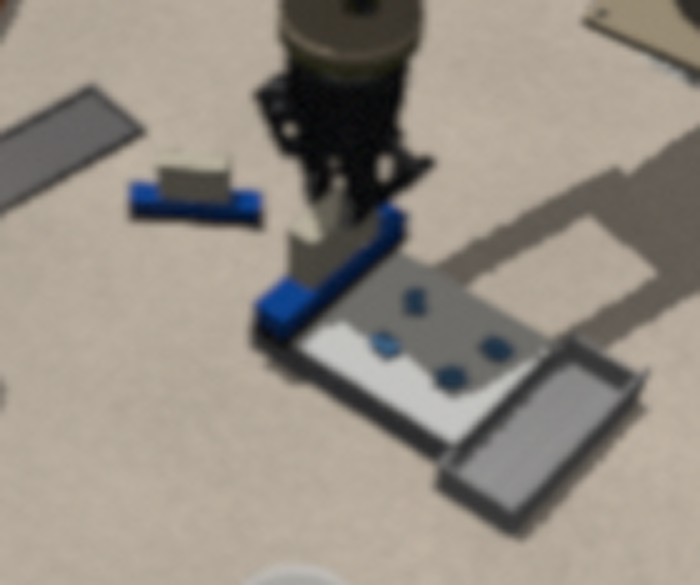

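Blade aligned with the glass. Now I press down in small steps to feel for contact.

Emit:
drive_tool:
  deltas:
    - [255,0.0005,0,0,0,0,0]
    - [255,0.001,0,0,0,0,0]
    - [255,0.0015,0,0,0,0,0]
    - [255,0.002,0,0,0,0,0]
    - [255,0.002,0,0,0,0,0]
    - [255,0.002,0,0,0,0,0]
    - [255,0.002,0,0,0,0,0]
    - [255,0.002,0,0,0,0,0]
    - [255,0.002,0,0,0,0,0]
    - [255,0.002,0,0,0,0,0]

```text
time: 8.1
tool_pos: [510.3, -92.9, 103.3]
tcp_rot: [-6.5, 90.0, -11.2]
ft_force: [-2.6, 1.4, 5.8]
finger_gap: 21.8
```

Emit:
drive_tool:
  deltas:
    - [255,-0.0008,0.004,0,0,0,0]
    - [255,-0.0008,0.012,0,0,0,0]
    - [255,-0.0008,0.02,0,0,0,0]
    - [255,-0.0008,0.028,0,0,0,0]
    - [255,-0.0008,0.036,0,0,0,0]
    - [255,-0.0008,0.044,0,0,0,0]
    - [255,-0.0008,0.052,0,0,0,0]
    - [255,-0.0008,0.06,0,0,0,0]
    - [255,-0.0008,0.068,0,0,0,0]
    - [255,-0.0008,0.076,0,0,0,0]

```text
time: 8.93
tool_pos: [516.3, -16.3, 103.2]
tcp_rot: [-60.1, 90.0, -64.8]
ft_force: [0.4, -1.7, 1.3]
finger_gap: 21.9
```

```bash
python3 - <<'E'
from h import *
from bench import sense,snapshot
s=sense();print(s["tool_pos"],s["tcp_rot"],s["finger_gap"],s["ft_force"],s["wrist_torque"])
c=np.array([515.2,-28.7]);y=np.array([.0817,.9967]);x=np.array([.9967,-.0817])
q=s["tool_pos"][:2]-c;print("viewer xy",q@x,q@y)
print(delta(s,(*(c+100*y),104),85.3))
for n in["wrist","scene"]:
    d=snapshot(n);f=d["frame"]
    if n=="scene": f=cv2.resize(f[120:250,200:340],None,fx=5,fy=4.5,interpolation=cv2.INTER_CUBIC)
    cv2.imwrite(f"pics/{n}6.png",f)
E
```

```text
[516.32509396 -16.27135105 103.22780238] [-60.10322815  89.98964134 -64.80956912] 21.85099882580392 [ 0.43569841 -1.7245983   1.26056531] [-0.5084481   0.00181246  0.00870993]
viewer xy 0.10596052998545824 12.479554584759809
(array([-0.0008,  0.0875, -0.0001]), array([-0.0001,  0.0001,  0.0002]))
```

View pics/wrist6.png

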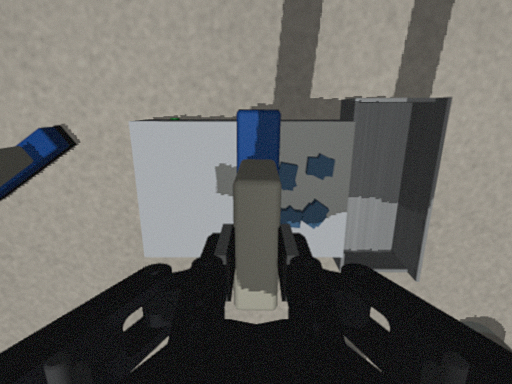

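View pics/scene6.png

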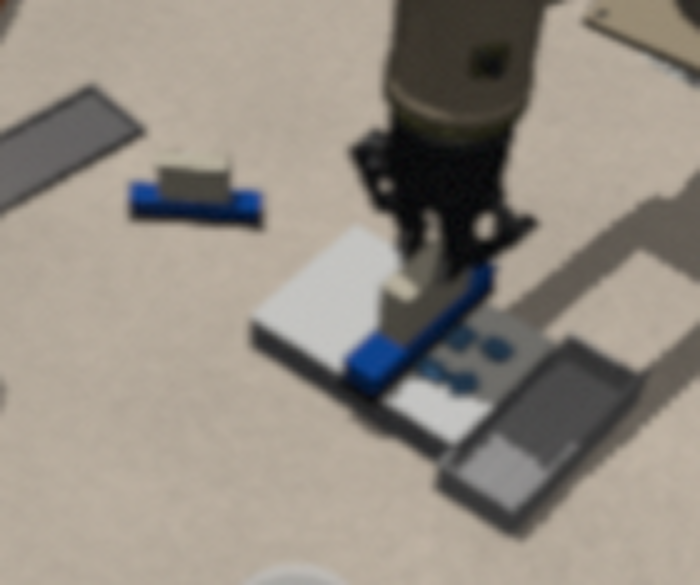

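All four chips are gathered ahead of the blade. I'll carry on over the edge.

Emit:
drive_tool:
  deltas:
    - [255,-0.0002,0.009,0,0,0,0]
    - [255,-0.0002,0.018,0,0,0,0]
    - [255,-0.0002,0.027,0,0,0,0]
    - [255,-0.0003,0.036,0,0,0,0]
    - [255,-0.0004,0.045,0,0,0,0]
    - [255,-0.0005,0.054,0,0,0,0]
    - [255,-0.0005,0.063,0,0,0,0]
    - [255,-0.0005,0.072,0,0,0,0]
    - [255,-0.0005,0.081,0,0,0,0]
    - [255,-0.0005,0.09,0,0,0,0]

```text
time: 9.87
tool_pos: [523.6, 73.6, 103.6]
tcp_rot: [165.9, 90.0, 161.2]
ft_force: [0.4, -0.5, -1.5]
finger_gap: 21.8
```

```bash
python3 - <<'E'
from h import *
from bench import sense,snapshot
s=sense();print(s["tool_pos"],s["tcp_rot"],s["finger_gap"],s["ft_force"],s["wrist_torque"])
c=np.array([515.2,-28.7]);y=np.array([.0817,.9967]);x=np.array([.9967,-.0817])
q=s["tool_pos"][:2]-c;print("viewer xy",q@x,q@y)
for n in["wrist","scene"]:
    d=snapshot(n);f=d["frame"]
    if n=="scene": f=cv2.resize(f[120:250,200:340],None,fx=5,fy=4.5,interpolation=cv2.INTER_CUBIC)
    cv2.imwrite(f"pics/{n}7.png",f)
E
```

```text
[523.58377471  73.63918407 103.56301823] [165.86568266  89.98596169 161.15819701] 21.760302287675117 [ 0.37386751 -0.45124121 -1.45759679] [ 0.03769327 -0.0274377   0.02799089]
viewer xy -0.0050030852951934435 102.68641915901921
```

View pics/wrist7.png

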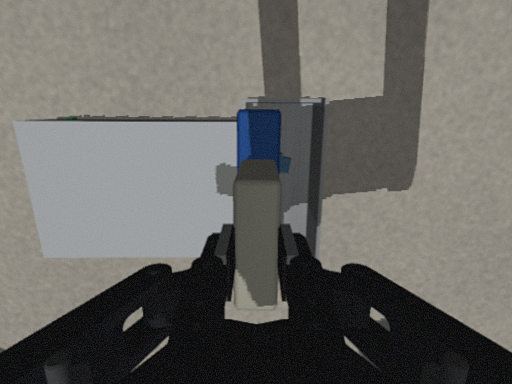

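View pics/scene7.png

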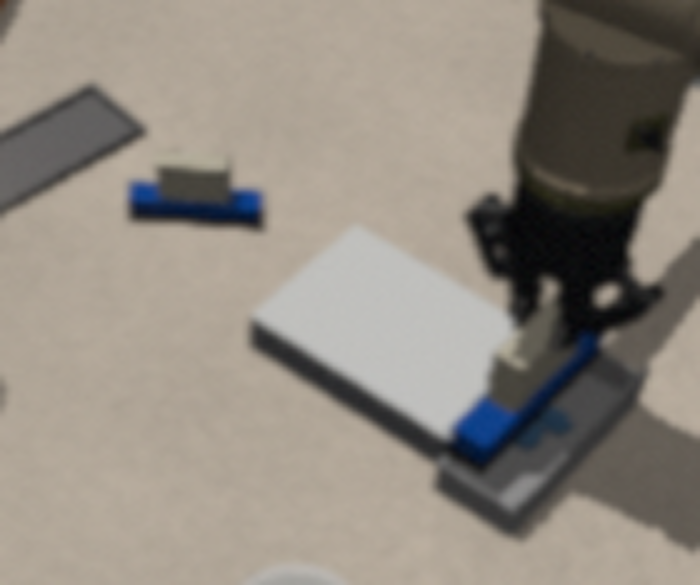

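The glass is clear and the chips look down in the trough. I'll lift, head back, and check the trough.

Emit:
drive_tool:
  deltas:
    - [255,-0.01,0,0,0,0,0]
    - [255,-0.03,0,0,0,0,0]
    - [255,-0.055,0,0,0,0,0]
    - [255,-0.075,-0.005,0,0,0,0]
    - [255,-0.08,-0.02,0,0,0,0]
    - [255,-0.08,-0.05,0,0,0,0]
    - [255,-0.08,-0.08,0,0,0,0]
    - [255,-0.08,-0.11,0,0,0,0]
    - [255,-0.08,-0.13,0,0,0,0]
    - [255,-0.08,-0.14,0,0,0,0]

```text
time: 10.8
tool_pos: [511.8, -70.0, 184.6]
tcp_rot: [-57.5, 89.9, -62.3]
ft_force: [-0.5, -0.1, -1.1]
finger_gap: 21.7
```

```bash
python3 - <<'E'
from h import *
from bench import sense,snapshot
s=sense();print(s["tool_pos"],s["tcp_rot"],s["finger_gap"],s["ft_force"],s["wrist_torque"])
print(delta(s,(505.2,-377.5,183),76))
d=snapshot("wrist");cv2.imwrite("pics/w8.png",d["frame"])
d=snapshot("scene");f=d["frame"];f=cv2.resize(f[140:250,230:340],None,fx=5,fy=5,interpolation=cv2.INTER_CUBIC);cv2.imwrite("pics/s8.png",f)
H,S,V=cv2.split(cv2.cvtColor(d["frame"],cv2.COLOR_BGR2HSV))
m=((H>90)&(H<130)&(S>80)).astype(np.uint8)
n,l,st,c=cv2.connectedComponentsWithStats(m)
C=np.array([515.2,-28.7]);y=np.array([.0817,.9967]);x=np.array([.9967,-.0817])
for i in range(1,n):
    if 270<c[i][0]<340 and 180<c[i][1]<250:
        p=plane(d,[c[i]],12)[0][:2]-C;print(c[i],st[i,4],"viewer",p@x,p@y)
E
```

```text
[511.82884373 -70.04308122 184.64161605] [-57.45718536  89.91768455 -62.33023064] 21.675586846070733 [-0.49481078 -0.11042453 -1.0743737 ] [ 0.0246281   0.02177992 -0.0524976 ]
(array([ 0.002 , -0.3069,  0.0195]), array([0.1593, 0.0009, 0.0011]))
[305.09411765 214.18823529] 85 viewer -2.0470121920166724 110.48628798498184
```

View pics/w8.png

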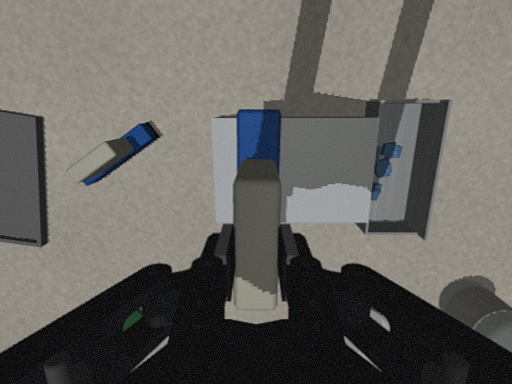

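View pics/s8.png

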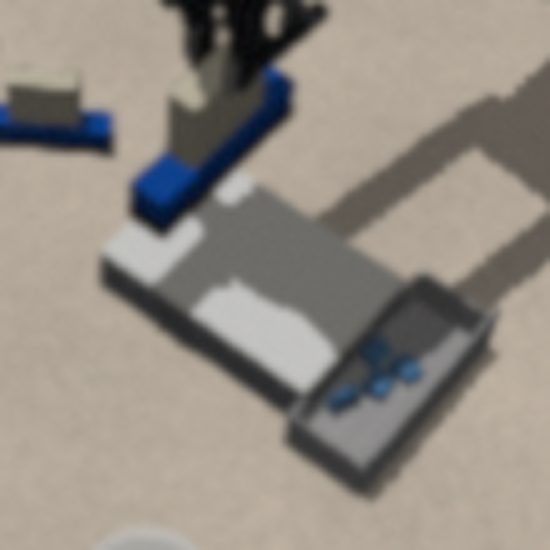

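All four chips are in the trough: scene crop at (343,398), (380,383), (409,370) and (374,348). Going back to the tray.

Emit:
drive_tool:
  deltas:
    - [255,0,-0.02,0.001,0.01,0,0]
    - [255,0,-0.057,0.003,0.03,0,0]
    - [255,0,-0.095,0.006,0.05,0,0]
    - [255,0,-0.133,0.009,0.07,0,0]
    - [255,0,-0.171,0.011,0.09,0,0]
    - [255,0,-0.209,0.013,0.11,0,0]
    - [255,0,-0.247,0.016,0.13,0,0]
    - [255,0,-0.28,0.018,0.15,0,0]
    - [255,0,-0.301,0.0195,0.159,0,0]
    - [255,0,-0.307,0.0195,0.159,0,0]

```text
time: 11.73
tool_pos: [506.1, -377.2, 183.6]
tcp_rot: [-86.7, 90.0, -100.7]
ft_force: [-0.6, -1.0, -2.1]
finger_gap: 21.9
```

Emit:
drive_tool:
  deltas:
    - [255,0.01,0,0,0,0,0]
    - [255,0.025,0,0,0,0,0]
    - [255,0.04,0,0,0,0,0]
    - [255,0.055,0,0,0,0,0]
    - [255,0.065,0,0,0,0,0]
    - [255,0.07,0,0,0,0,0]
    - [255,0.07,0,0,0,0,0]
    - [255,0.07,0,0,0,0,0]
    - [255,0.07,0,0,0,0,0]
    - [255,0.07,0,0,0,0,0]

```text
time: 12.57
tool_pos: [507.0, -374.9, 115.0]
tcp_rot: [-26.6, 89.9, -40.4]
ft_force: [0.5, 0.0, -1.9]
finger_gap: 22.0
```

```bash
python3 - <<'E'
from h import *
from bench import sense,snapshot
s=sense();print(s["tool_pos"],s["tcp_rot"],s["finger_gap"],s["ft_force"])
print(delta(s,(505.2,-377.5,63.5),76))
d=snapshot("wrist");cv2.imwrite("pics/w9.png",d["frame"])
E
```

```text
[ 507.03579554 -374.92321293  115.04874471] [-26.56575014  89.87853124 -40.3870485 ] 22.02698677029527 [ 0.45705115  0.03939723 -1.87755293]
(array([ 0.0515, -0.0029, -0.0013]), array([0.0031, 0.0019, 0.0009]))
```

View pics/w9.png

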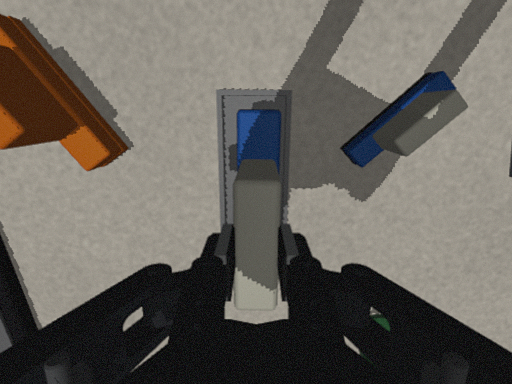

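Well centred over the tray. Lowering to just above the floor.

Emit:
drive_tool:
  deltas:
    - [255,0.01,-0.0015,-0.001,0,0,0]
    - [255,0.02,-0.003,-0.0015,0,0,0]
    - [255,0.03,-0.003,-0.0015,0,0,0]
    - [255,0.04,-0.003,-0.0015,0,0,0]
    - [255,0.045,-0.003,-0.0015,0,0,0]
    - [255,0.049,-0.003,-0.0015,0,0,0]
    - [255,0.05,-0.003,-0.0015,0,0,0]
    - [255,0.051,-0.003,-0.0015,0,0,0]
    - [255,0.0515,-0.003,-0.0015,0,0,0]
    - [255,0.0515,-0.003,-0.0015,0,0,0]

```text
time: 13.45
tool_pos: [504.1, -377.1, 63.4]
tcp_rot: [-117.1, 90.0, -130.9]
ft_force: [-6.2, 3.1, 8.5]
finger_gap: 21.9
```

```bash
python3 - <<'E'
from h import *
from bench import sense
s=sense();print(s["tool_pos"],s["tcp_rot"],s["finger_gap"],s["ft_force"])
E
```

```text
[ 504.08162579 -377.14338965   63.4140544 ] [-117.11038934   89.98420617 -130.93282674] 21.946261991879375 [-6.2073585   3.11396866  8.47145043]
```

Emit:
drive_tool:
  deltas:
    - [120,0,0,0,0,0,0]
    - [60,0,0,0,0,0,0]
    - [0,0,0,0,0,0,0]
    - [0,0,0,0,0,0,0]
    - [0,0,0,0,0,0,0]
    - [0,0,0,0,0,0,0]
    - [0,-0.01,0,0,0,0,0]
    - [0,-0.04,0,0,0,0,0]
    - [0,-0.08,0,0,0,0,0]
    - [0,-0.12,0,0,0,0,0]

```text
time: 14.28
tool_pos: [503.2, -376.2, 182.9]
tcp_rot: [151.8, 89.8, 138.0]
ft_force: [1.0, -0.8, 0.5]
finger_gap: 85.5
```

```bash
python3 - <<'E'
from h import *
from bench import sense,snapshot
s=sense();print(s["tool_pos"],s["tcp_rot"],s["finger_gap"],s["ft_force"],s["joint_pos"].round(1))
d=snapshot("wrist");cv2.imwrite("pics/w10.png",d["frame"])
print(delta(s,(470,-50,220),76))
E
```

```text
[ 503.24362342 -376.23219897  182.89627297] [151.83674706  89.84195404 138.00973935] 85.546264548735 [ 1.00865837 -0.77272287  0.49367672] [ -41.5   12.4   81.4    0.    86.3 -117.6]
(array([-0.0364,  0.3089, -0.1103]), array([ 0.003 , -0.0024, -0.0013]))
```

View pics/w10.png

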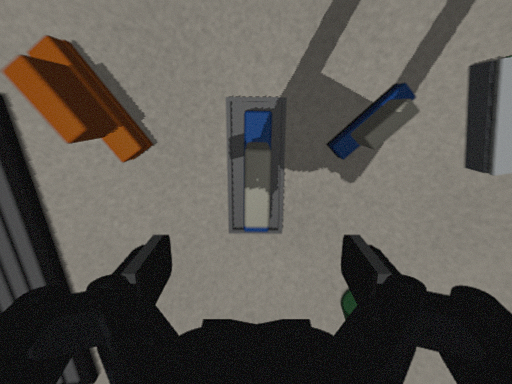

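The scraper stands upright and centred in the tray at (257,170). Now to the hand control, closing the fingers on the way.

Emit:
drive_tool:
  deltas:
    - [0,-0.002,0.037,-0.011,0,0,0]
    - [255,-0.004,0.074,-0.023,0,0,0]
    - [255,-0.006,0.112,-0.034,0,0,0]
    - [255,-0.008,0.149,-0.045,0,0,0]
    - [255,-0.01,0.186,-0.057,0,0,0]
    - [255,-0.012,0.223,-0.068,0,0,0]
    - [255,-0.014,0.26,-0.079,0,0,0]
    - [255,-0.016,0.298,-0.091,0,0,0]
    - [255,-0.018,0.335,-0.102,0,0,0]
    - [255,-0.02,0.372,-0.113,0,0,0]
  squeeze: 40

```text
time: 15.17
tool_pos: [483.1, 13.0, 203.3]
tcp_rot: [11.7, 89.9, -2.1]
ft_force: [0.6, 0.4, -0.3]
finger_gap: 0.2
```

```bash
python3 - <<'E'
from h import *
from bench import sense,snapshot
s=sense();print(s["tool_pos"],s["tcp_rot"],s["finger_gap"])
print(delta(s,(430,330,200),96))
E
```

```text
[483.11957037  12.9548909  203.28494607] [11.71945291 89.9003994  -2.11751464] 0.19505867579242514
(array([ 0.0032,  0.2951, -0.1274]), array([-3.462e-01,  1.700e-03, -1.000e-04]))
```

Emit:
drive_tool:
  deltas:
    - [255,0,0.035,-0.014,-0.04,0,0]
    - [255,0,0.07,-0.03,-0.08,0,0]
    - [255,0,0.105,-0.045,-0.12,0,0]
    - [255,0,0.14,-0.06,-0.16,0,0]
    - [255,0,0.175,-0.075,-0.2,0,0]
    - [255,0,0.21,-0.09,-0.25,0,0]
    - [255,0,0.245,-0.105,-0.3,0,0]
    - [255,0,0.275,-0.12,-0.346,0,0]
    - [255,0,0.295,-0.127,-0.346,0,0]
    - [255,0,0.295,-0.127,-0.346,0,0]

```text
time: 16.0
tool_pos: [429.3, 331.9, 202.8]
tcp_rot: [72.2, 89.9, 78.5]
ft_force: [-0.5, 0.0, -0.3]
finger_gap: 0.3
```

```bash
python3 - <<'E'
from h import *
from bench import sense,snapshot
s=sense();print(s["tool_pos"],s["tcp_rot"],s["finger_gap"],s["ft_force"])
print(delta(s,(465.5,362.5,105),96))
d=snapshot("wrist");cv2.imwrite("pics/w11.png",d["frame"])
H,S,V=cv2.split(cv2.cvtColor(d["frame"],cv2.COLOR_BGR2HSV))
ys,xs=np.nonzero((H<8)&(S>150)&(V>60));print(xs.mean(),ys.mean(),len(xs),plane(d,[(xs.mean(),ys.mean())],92))
print(proj(d,[(468.5,362.8,92)]))
d=snapshot("top");f=d["frame"];cv2.imwrite("pics/t11.png",cv2.resize(f[150:280,60:370],None,fx=2.5,fy=2.5,interpolation=cv2.INTER_CUBIC))
E
```

```text
[429.33281505 331.90764388 202.78996115] [72.24153148 89.88879032 78.47581979] 0.33491151545402886 [-0.48964819  0.04710593 -0.25329933]
(array([0.0979, 0.0263, 0.0392]), array([ 0.0041,  0.0006, -0.0018]))
280.68930041152265 216.28189300411523 486 [[468.73558035 361.84098717  92.        ]]
[[281.60613553 216.16794877]]
```

View pics/w11.png

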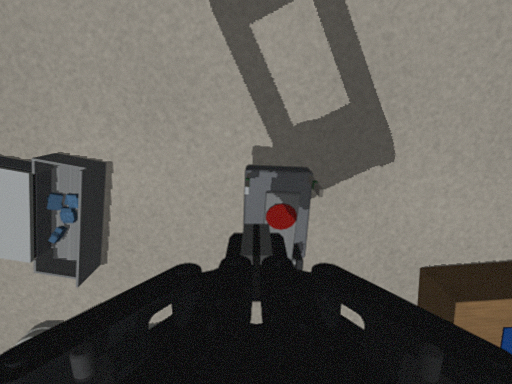

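View pics/t11.png

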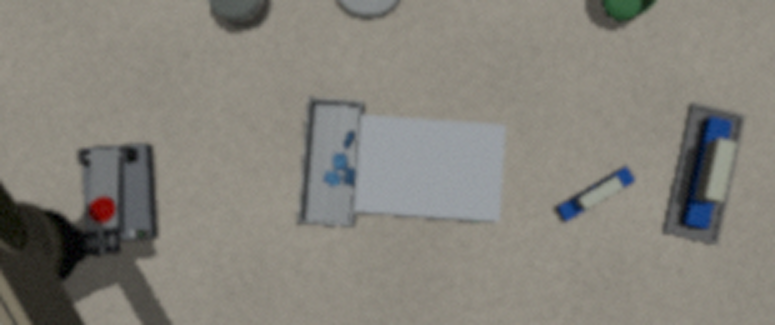

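All four chips show in the trough at (55,201), (71,201), (68,215) and (57,236). The red pad is at (281,216), giving (468.7, 361.8, 92), which matches the top view within 1 mm. Moving above it.

Emit:
drive_tool:
  deltas:
    - [255,0.005,0.013,0.019,0,0,0]
    - [255,0.02,0.026,0.038,0,0,0]
    - [255,0.04,0.026,0.038,0,0,0]
    - [255,0.06,0.026,0.038,0,0,0]
    - [255,0.08,0.026,0.038,0,0,0]
    - [255,0.09,0.026,0.038,0,0,0]
    - [255,0.096,0.026,0.038,0,0,0]
    - [255,0.098,0.026,0.038,0,0,0]
    - [255,0.098,0.026,0.038,0,0,0]
    - [255,0.098,0.026,0.038,0,0,0]

```text
time: 16.93
tool_pos: [466.4, 358.1, 105.7]
tcp_rot: [25.5, 89.9, 31.5]
ft_force: [-0.3, 1.1, 0.3]
finger_gap: 0.3
```

```bash
python3 - <<'E'
from h import *
from bench import sense,snapshot
s=sense();print(s["tool_pos"],s["tcp_rot"],s["finger_gap"],s["ft_force"])
print(delta(s,(465,362.2,95),96))
E
```

```text
[466.41137298 358.07532813 105.68290832] [25.52453851 89.87945938 31.50686994] 0.33751996093652475 [-0.32300338  1.12324515  0.25050032]
(array([ 0.0107,  0.0042, -0.001 ]), array([-0.0003,  0.0019, -0.0009]))
```

Emit:
drive_tool:
  deltas:
    - [255,0.003,0.002,0,0,0,0]
    - [255,0.006,0.004,-0.001,0,0,0]
    - [255,0.009,0.004,-0.001,0,0,0]
    - [255,0.012,0.004,-0.001,0,0,0]
    - [255,0.015,0.004,-0.001,0,0,0]
    - [255,0.017,0.004,-0.001,0,0,0]
    - [255,0.019,0.004,-0.001,0,0,0]
    - [255,0.021,0.004,-0.001,0,0,0]
    - [255,0.021,0.004,-0.001,0,0,0]
    - [255,0.021,0.004,-0.001,0,0,0]

```text
time: 17.77
tool_pos: [464.1, 361.6, 83.0]
tcp_rot: [-157.8, 90.0, -151.8]
ft_force: [-0.1, 0.7, -0.0]
finger_gap: 0.2
```

```bash
python3 - <<'E'
from h import *
from bench import sense,snapshot
s=sense();print(s["tool_pos"],s["tcp_rot"],s["finger_gap"],s["ft_force"])
print(delta(s,(464.5,362.2,75),96))
E
```

```text
[464.06295601 361.6155043   83.00288491] [-157.83459496   89.98175193 -151.83946322] 0.20729157106047655 [-0.12661617  0.65180853 -0.03752676]
(array([0.008 , 0.0005, 0.0005]), array([-0.0001, -0.0003,  0.0001]))
```

There's no force at z = 83, where I expected contact at about 91. I'll look before going further.

```bash
python3 - <<'E'
from h import *
from bench import sense,snapshot
s=sense();print(s["tool_pos"],s["ft_force"])
d=snapshot("wrist");cv2.imwrite("pics/w12.png",d["frame"]);print("wrist",proj(d,[s["tool_pos"],(468.5,362,92)]))
d=snapshot("scene");f=d["frame"];print("scene",proj(d,[s["tool_pos"],(468.5,362,92)]));cv2.imwrite("pics/s12.png",cv2.resize(f[190:290,330:450],None,fx=6,fy=6,interpolation=cv2.INTER_CUBIC))
E
```

```text
[464.06295601 361.6155043   83.00288491] [-0.12661617  0.65180853 -0.03752676]
wrist [[257.84141063 217.23613166]
 [257.78714736 229.08088879]]
scene [[392.7934494  233.61642559]
 [393.31360018 233.36444693]]
```

View pics/w12.png

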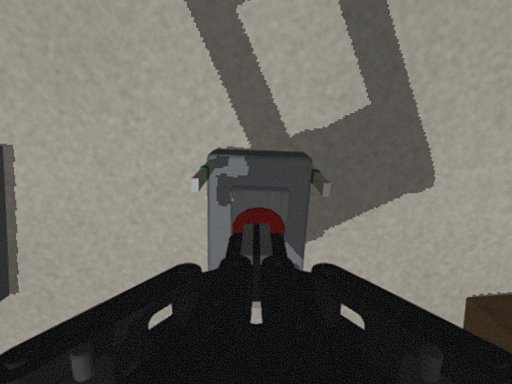

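View pics/s12.png

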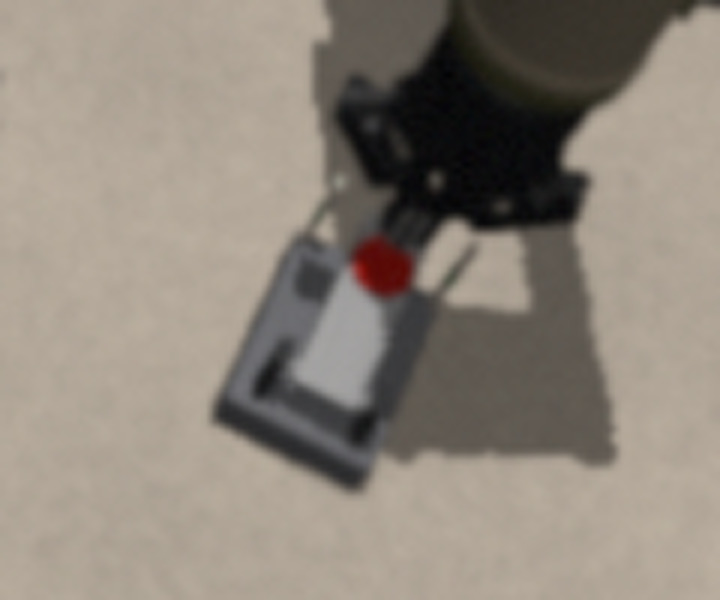

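```bash
python3 - <<'E'
from h import *
from bench import sense,snapshot
s=sense();p=s["tool_pos"]
d=snapshot("wrist");f=d["frame"]
print("cam pos",-cv2.Rodrigues(d["rvec"])[0].T@d["tvec"])
for k in (0,10,20,30,40): print(k,proj(d,[p+[0,0,k]]).round(1))
cv2.imwrite("pics/w13.png",cv2.resize(f[160:260,190:330],None,fx=5.5,fy=5.5,interpolation=cv2.INTER_CUBIC))
H,S,V=cv2.split(cv2.cvtColor(f,cv2.COLOR_BGR2HSV))
ys,xs=np.nonzero((H<8)&(S>150)&(V>40));print(len(xs),xs.min(),xs.max(),ys.min(),ys.max())
for z,xc in((92,468.5),(84,466.5),(75,464.5),(65,463)):
  q=[(xc-17*np.cos(.1),362-1.7,z),(xc,362+17,z),(xc,362-17,z),(xc+17,364,z)]; print(z,proj(d,q).round(1).tolist())
d=snapshot("scene");f=d["frame"]
for k in (0,10,20,30,40): print("sc",k,proj(d,[p+[0,0,k]]).round(1))
H,S,V=cv2.split(cv2.cvtColor(f,cv2.COLOR_BGR2HSV))
m=((H<8)&(S>150)&(V>60));m[:,:370]=0;m[:,430:]=0
ys,xs=np.nonzero(m);print(len(xs),xs.min(),xs.max(),ys.min(),ys.max(),xs.mean(),ys.mean())
d=pickle.load(open("scene0.pkl","rb"));f=d["frame"]
H,S,V=cv2.split(cv2.cvtColor(f,cv2.COLOR_BGR2HSV))
m=((H<8)&(S>150)&(V>60));m[:,:370]=0;m[:,430:]=0
ys,xs=np.nonzero(m);print("start",len(xs),xs.min(),xs.max(),ys.min(),ys.max(),xs.mean(),ys.mean())
E
```

```text
cam pos [395.96894995 353.33279941 258.51721979]
0 [[257.8 217.3]]
10 [[257.9 223.2]]
20 [[258.  229.7]]
30 [[258.1 237.1]]
40 [[258.3 245.4]]
566 233 284 207 236
92 [[257.8, 203.1], [284.3, 231.2], [230.8, 226.0], [257.9, 253.1]]
84 [[258.0, 196.1], [283.6, 223.4], [232.1, 218.3], [258.1, 244.6]]
75 [[258.3, 189.3], [282.7, 215.6], [233.4, 210.7], [258.4, 236.1]]
65 [[258.4, 183.4], [281.7, 208.6], [234.6, 203.9], [258.5, 228.4]]
sc 0 [[392.8 233.6]]
sc 10 [[393.9 232.1]]
sc 20 [[395.  230.6]]
sc 30 [[396.  229.1]]
sc 40 [[397.1 227.5]]
63 389 397 230 238 393.23809523809524 233.95238095238096
start 67 389 398 230 238 393.3731343283582 233.97014925373134
```

View pics/w13.png

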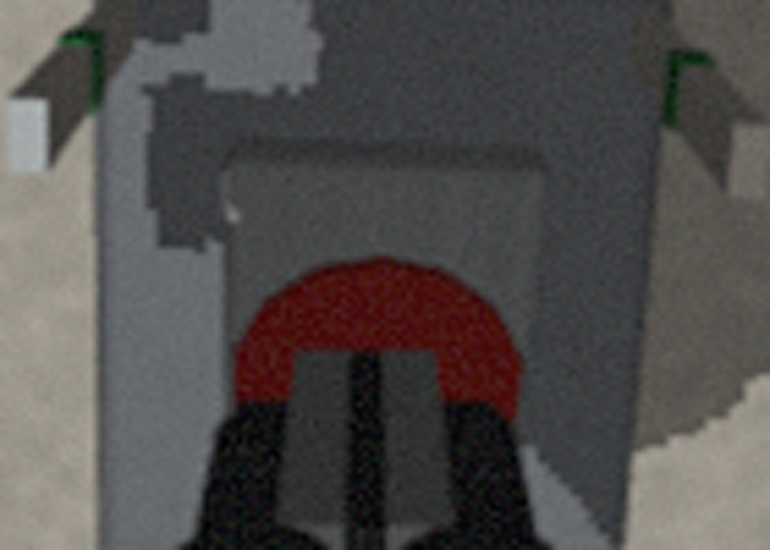

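The wrist view shows the fingertips ending at about row 223, roughly 10 mm short of where the TCP projects (217). The pad rim is at row 207, so the paddle is still released and untouched. I'll descend in small steps and watch the force.

Emit:
drive_tool:
  deltas:
    - [255,0.0005,0,0,0,0,0]
    - [255,0.001,0,0,0,0,0]
    - [255,0.0015,0,0,0,0,0]
    - [255,0.002,0,0,0,0,0]
    - [255,0.0025,0,0,0,0,0]
    - [255,0.003,0,0,0,0,0]
    - [255,0.0035,0,0,0,0,0]
    - [255,0.004,0,0,0,0,0]
    - [255,0.004,0,0,0,0,0]
    - [255,0.004,0,0,0,0,0]

```text
time: 18.8
tool_pos: [464.1, 361.7, 79.1]
tcp_rot: [-160.8, 90.0, -154.8]
ft_force: [-0.4, 0.5, 0.1]
finger_gap: -0.3
```

Emit:
drive_tool:
  deltas:
    - [255,0.0005,0,0,0,0,0]
    - [255,0.001,0,0,0,0,0]
    - [255,0.0015,0,0,0,0,0]
    - [255,0.002,0,0,0,0,0]
    - [255,0.0025,0,0,0,0,0]
    - [255,0.003,0,0,0,0,0]
    - [255,0.0035,0,0,0,0,0]
    - [255,0.004,0,0,0,0,0]
    - [255,0.004,0,0,0,0,0]
    - [255,0.004,0,0,0,0,0]

```text
time: 19.63
tool_pos: [464.1, 361.7, 75.1]
tcp_rot: [-147.9, 90.0, -141.9]
ft_force: [-0.3, -0.2, 0.4]
finger_gap: -0.1
```

```bash
python3 - <<'E'
from h import *
from bench import sense,snapshot
s=sense();p=s["tool_pos"];print(p,s["ft_force"],s["wrist_torque"])
d=snapshot("wrist");f=d["frame"]
cv2.imwrite("pics/w14.png",cv2.resize(f[160:260,190:330],None,fx=5.5,fy=5.5,interpolation=cv2.INTER_CUBIC))
H,S,V=cv2.split(cv2.cvtColor(f,cv2.COLOR_BGR2HSV))
ys,xs=np.nonzero((H<8)&(S>150)&(V>40));print(len(xs),xs.min(),xs.max(),ys.min(),ys.max())
for z,xc in((95,468.7),(92,468.7),(84,466.5),(75,464.5),(65,463)):
  q=[(xc-17*np.cos(.1),362-1.7,z),(xc,362+17,z),(xc,362-17,z)]; print(z,proj(d,q).round(1).tolist())
d=snapshot("top");f=d["frame"];cv2.imwrite("pics/t14.png",cv2.resize(f[185:260,70:150],None,fx=7.5,fy=7.5,interpolation=cv2.INTER_CUBIC)); print(proj(d,[p,(468.7,362,92)]))
E
```

```text
[464.11201846 361.66946777  75.10292619] [-0.32721895 -0.15825458  0.39180853] [ 0.00897756 -0.01410998 -0.01865368]
408 232 285 212 242
95 [[257.9, 209.8], [286.2, 239.6], [229.2, 234.1]]
92 [[257.9, 208.1], [285.6, 237.4], [229.7, 231.9]]
84 [[258.2, 200.3], [284.8, 228.7], [231.1, 223.4]]
75 [[258.4, 193.0], [283.9, 220.3], [232.5, 215.3]]
65 [[258.6, 186.7], [282.8, 212.9], [233.8, 208.0]]
[[102.4517651  234.59132643]
 [100.55547041 233.01361824]]
```

View pics/w14.png

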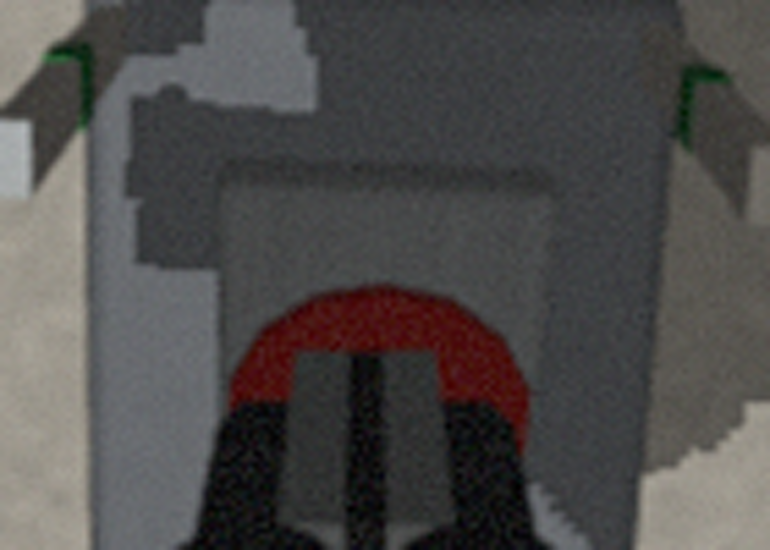

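View pics/t14.png

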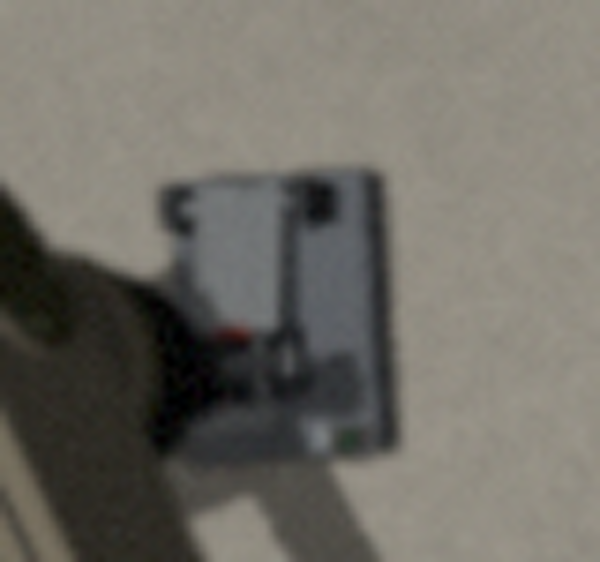

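Emit:
drive_tool:
  deltas:
    - [255,0.0005,0,0,0,0,0]
    - [255,0.001,0,0,0,0,0]
    - [255,0.0015,0,0,0,0,0]
    - [255,0.002,0,0,0,0,0]
    - [255,0.0025,0,0,0,0,0]
    - [255,0.003,0,0,0,0,0]
    - [255,0.003,0,0,0,0,0]
    - [255,0.003,0,0,0,0,0]
    - [255,0.003,0,0,0,0,0]
    - [255,0.003,0,0,0,0,0]

```text
time: 20.57
tool_pos: [464.2, 361.7, 72.2]
tcp_rot: [12.8, 90.0, 18.8]
ft_force: [-0.0, 0.1, -0.3]
finger_gap: -0.0
```

```bash
python3 - <<'E'
from h import *
from bench import sense,snapshot
s=sense();p=s["tool_pos"];print(p,s["ft_force"],s["wrist_torque"])
d=snapshot("wrist");f=d["frame"]
H,S,V=cv2.split(cv2.cvtColor(f,cv2.COLOR_BGR2HSV))
ys,xs=np.nonzero((H<8)&(S>150)&(V>40));print(len(xs),xs.min(),xs.max(),ys.min(),ys.max())
for z,xc in((92,468.7),(84,466.5)):
  q=[(xc-17*np.cos(.1),362-1.7,z)]; print(z,proj(d,q).round(1).tolist())
for k in(0,10,15,20,25): print(k,proj(d,[p+[-11,-1,k]]).round(1))
E
```

```text
[464.16534756 361.69733224  72.19482089] [-0.00096133  0.09201099 -0.32656186] [-0.05704796 -0.02367372  0.01470392]
369 232 285 214 241
92 [[257.9, 209.7]]
84 [[258.2, 201.7]]
0 [[258.1 201.3]]
10 [[258.2 206.4]]
15 [[258.3 209.2]]
20 [[258.3 212.1]]
25 [[258.4 215.2]]
```

```bash
python3 - <<'E'
from h import *
d=pickle.load(open("w1.pkl","rb"))
R=cv2.Rodrigues(d["rvec"])[0]; t=d["tvec"]
p=np.array([480.2,-339.6,215.]);Rt=Rdown(76)
for k in(0,13,20,30,40,50):
  for zo in(-11,0,11):
    L=p+[0,0,k]+Rt[:,1]*42.5+Rt[:,2]*zo; M=p+[0,0,k]-Rt[:,1]*42.5+Rt[:,2]*zo
    print(k,zo,(R@L+t).round(0),proj(d,[L,M]).round(0).tolist())
E
```

```text
0 -11 [ 44.   8. 184.] [[324.0, 201.0], [192.0, 201.0]]
0 0 [ 44.  18. 187.] [[323.0, 217.0], [193.0, 217.0]]
0 11 [ 44.  29. 190.] [[321.0, 232.0], [194.0, 232.0]]
13 -11 [ 44.  11. 172.] [[329.0, 208.0], [187.0, 207.0]]
13 0 [ 44.  22. 175.] [[327.0, 225.0], [188.0, 224.0]]
13 11 [ 44.  32. 178.] [[326.0, 241.0], [189.0, 241.0]]
20 -11 [ 44.  13. 165.] [[332.0, 212.0], [184.0, 211.0]]
20 0 [ 44.  24. 168.] [[330.0, 229.0], [186.0, 229.0]]
20 11 [ 44.  34. 171.] [[329.0, 246.0], [187.0, 246.0]]
30 -11 [ 44.  16. 155.] [[336.0, 218.0], [180.0, 218.0]]
30 0 [ 44.  27. 158.] [[335.0, 237.0], [181.0, 236.0]]
30 11 [ 44.  37. 161.] [[333.0, 255.0], [183.0, 254.0]]
40 -11 [ 44.  19. 146.] [[342.0, 225.0], [175.0, 225.0]]
40 0 [ 44.  29. 149.] [[340.0, 245.0], [176.0, 245.0]]
40 11 [ 44.  40. 152.] [[338.0, 264.0], [178.0, 264.0]]
50 -11 [ 44.  21. 136.] [[348.0, 234.0], [169.0, 233.0]]
50 0 [ 44.  32. 139.] [[346.0, 255.0], [171.0, 254.0]]
50 11 [ 44.  43. 142.] [[344.0, 274.0], [173.0, 274.0]]
```

Near-field geometry says the visible fingertips sit about 35 mm behind the stated TCP. That fits the lack of contact. The end stop is about 30 mm past first contact, so 6 mm steps under force watch are safe.

Emit:
drive_tool:
  deltas:
    - [255,0.001,0,0,0,0,0]
    - [255,0.002,0,0,0,0,0]
    - [255,0.003,0,0,0,0,0]
    - [255,0.004,0,0,0,0,0]
    - [255,0.005,0,0,0,0,0]
    - [255,0.006,0,0,0,0,0]
    - [255,0.006,0,0,0,0,0]
    - [255,0.006,0,0,0,0,0]
    - [255,0.006,0,0,0,0,0]
    - [255,0.006,0,0,0,0,0]

```text
time: 21.45
tool_pos: [464.2, 361.7, 66.2]
tcp_rot: [15.3, 90.0, 21.3]
ft_force: [0.3, -0.9, -0.1]
finger_gap: -0.0
```

Emit:
drive_tool:
  deltas:
    - [255,0.001,0,0,0,0,0]
    - [255,0.002,0,0,0,0,0]
    - [255,0.003,0,0,0,0,0]
    - [255,0.004,0,0,0,0,0]
    - [255,0.005,0,0,0,0,0]
    - [255,0.005,0,0,0,0,0]
    - [255,0.005,0,0,0,0,0]
    - [255,0.005,0,0,0,0,0]
    - [255,0.005,0,0,0,0,0]
    - [255,0.005,0,0,0,0,0]

```text
time: 22.28
tool_pos: [464.1, 361.8, 61.3]
tcp_rot: [90.6, 90.0, 96.6]
ft_force: [-1.3, -0.5, 3.1]
finger_gap: 0.1
```

```bash
python3 - <<'E'
from h import *
from bench import sense,snapshot
s=sense();p=s["tool_pos"];print(p,s["ft_force"],s["wrist_torque"])
d=snapshot("wrist");f=d["frame"];cv2.imwrite("pics/w15.png",f)
H,S,V=cv2.split(cv2.cvtColor(f,cv2.COLOR_BGR2HSV))
ys,xs=np.nonzero((H<8)&(S>150)&(V>40));print(len(xs),xs.min(),xs.max(),ys.min(),ys.max())
for z,xc in((92,468.7),(84,466.5)):
  q=[(xc-17*np.cos(.1),362-1.7,z)]; print(z,proj(d,q).round(1).tolist())
d=snapshot("scene");f=d["frame"];cv2.imwrite("pics/s15.png",cv2.resize(f[190:290,330:450],None,fx=6,fy=6,interpolation=cv2.INTER_CUBIC))
E
```

```text
[464.12352816 361.78336491  61.28644885] [-1.26996273 -0.49404124  3.10583042] [-0.05779689  0.42572003 -0.0121302 ]
207 233 287 219 248
92 [[257.9, 216.6]]
84 [[258.2, 207.8]]
```

View pics/w15.png

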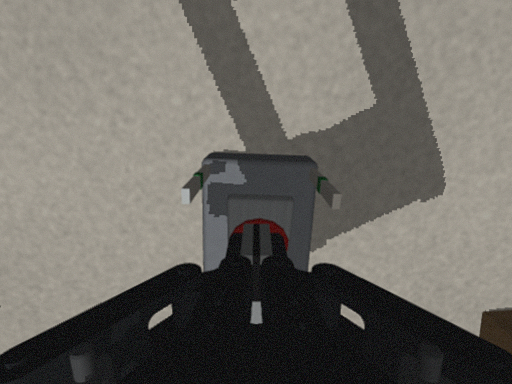

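View pics/s15.png

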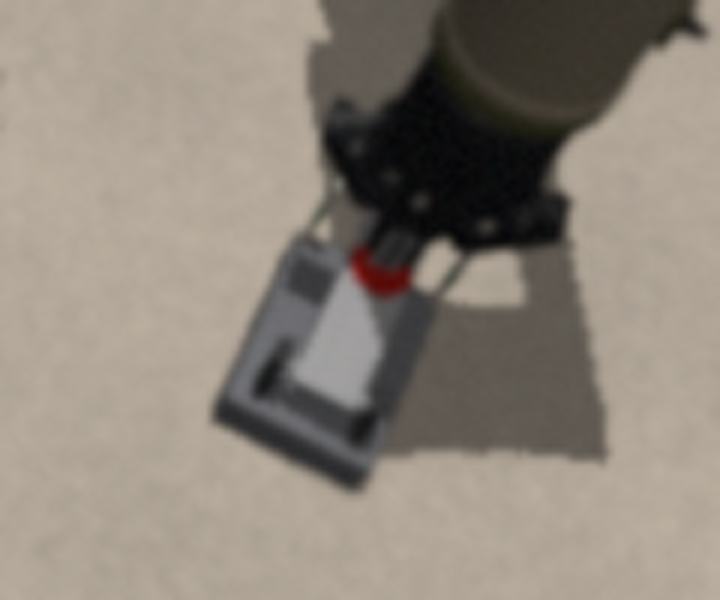

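Contact: 3.1 N at TCP z = 61.3, and the fingers are on the red pad in the scene view. Level should need about 17 mm more and about 8 N. Continuing in steps.

Emit:
drive_tool:
  deltas:
    - [255,0.001,0,0,0,0,0]
    - [255,0.002,0,0,0,0,0]
    - [255,0.003,0,0,0,0,0]
    - [255,0.004,0,0,0,0,0]
    - [255,0.005,0,0,0,0,0]
    - [255,0.006,0,0,0,0,0]
    - [255,0.007,0,0,0,0,0]
    - [255,0.008,0,0,0,0,0]
    - [255,0.008,0,0,0,0,0]
    - [255,0.008,0,0,0,0,0]

```text
time: 23.22
tool_pos: [464.0, 361.7, 53.0]
tcp_rot: [-168.5, 90.0, -162.5]
ft_force: [-2.5, 0.4, 4.9]
finger_gap: -0.0
```

```bash
python3 - <<'E'
from h import *
from bench import sense,snapshot
s=sense();p=s["tool_pos"];print(p,s["ft_force"],s["wrist_torque"])
d=snapshot("wrist");f=d["frame"];cv2.imwrite("pics/w16.png",cv2.resize(f[140:270,180:340],None,fx=4.5,fy=4.5,interpolation=cv2.INTER_CUBIC))
d=snapshot("scene");f=d["frame"];cv2.imwrite("pics/s16.png",cv2.resize(f[190:290,330:450],None,fx=6,fy=6,interpolation=cv2.INTER_CUBIC))
E
```

```text
[463.96450649 361.68359402  53.00792419] [-2.48933249  0.36137459  4.91283399] [-4.40961037e-04  5.73055464e-01 -7.17181879e-03]
```

View pics/w16.png

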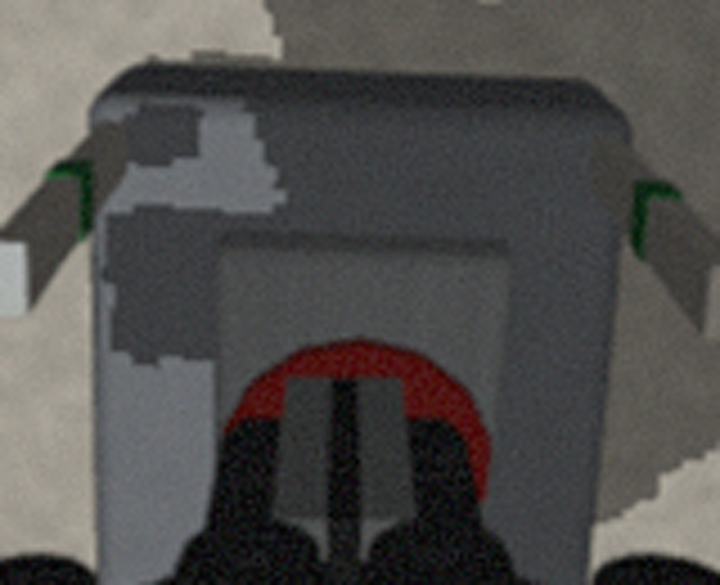

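View pics/s16.png

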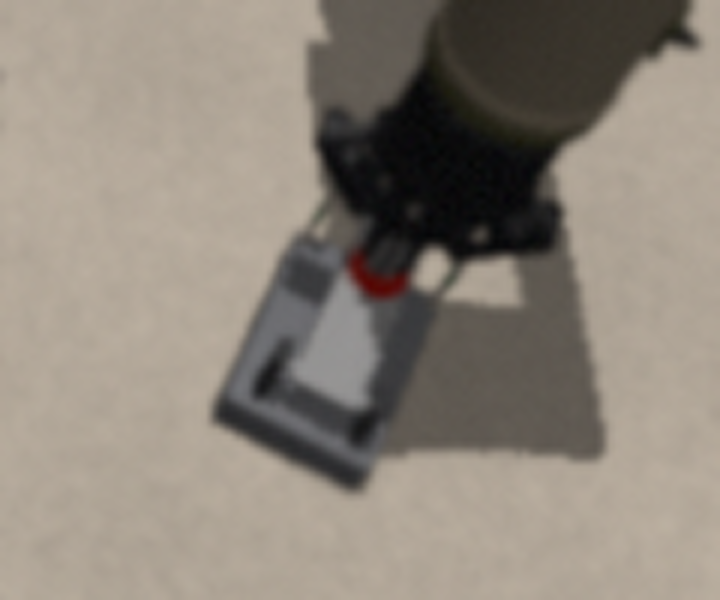

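Emit:
drive_tool:
  deltas:
    - [255,0.001,0,0,0,0,0]
    - [255,0.002,0,0,0,0,0]
    - [255,0.003,0,0,0,0,0]
    - [255,0.004,0,0,0,0,0]
    - [255,0.005,0,0,0,0,0]
    - [255,0.006,0,0,0,0,0]
    - [255,0.007,0,0,0,0,0]
    - [255,0.007,0,0,0,0,0]
    - [255,0.007,0,0,0,0,0]
    - [255,0.007,0,0,0,0,0]

```text
time: 24.15
tool_pos: [463.7, 361.7, 46.1]
tcp_rot: [-172.4, 90.0, -166.4]
ft_force: [-3.9, -2.1, 6.5]
finger_gap: -0.1
```

```bash
python3 - <<'E'
from h import *
from bench import sense,snapshot
s=sense();p=s["tool_pos"];print(p,s["ft_force"],np.linalg.norm(s["ft_force"]),s["wrist_torque"])
d=snapshot("wrist");f=d["frame"];cv2.imwrite("pics/w17.png",cv2.resize(f[140:270,180:340],None,fx=4.5,fy=4.5,interpolation=cv2.INTER_CUBIC))
H,S,V=cv2.split(cv2.cvtColor(f,cv2.COLOR_BGR2HSV))
ys,xs=np.nonzero((H<8)&(S>150)&(V>40));print(len(xs),xs.min(),xs.max(),ys.min(),ys.max())
# pad rim (-x side) + paddle free end corners for joint angles
a=np.radians(5.9);ux=np.array([np.cos(a),np.sin(a)]);uy=np.array([-ux[1],ux[0]])
O=np.array([468.7,362.])+21*ux   # control origin (pad released at x=-21)
def cp(x,y,z): return (*(O+x*ux+y*uy),z)
for q in(0,.15,.2,.25,.3,.35,.4):
    t=.25-q; r=lambda r,h:(45-r*np.cos(t)-h*np.sin(t),68+r*np.sin(t)+h*np.cos(t))
    e=r(105,4);b=r(87,7)
    print(q,"rim",proj(d,[cp(b[0],0,b[1])]).round(1).tolist(),"end",proj(d,[cp(e[0],-18,e[1]),cp(e[0],18,e[1])]).round(1).tolist())
print("marks",proj(d,[cp(-52,-38,68),cp(-52,38,68)]).round(1).tolist())
E
```

```text
[463.72976254 361.67142799  46.07038171] [-3.86576839 -2.05105507  6.45105047] 7.795321947064967 [-0.0783254   0.77732535 -0.05918387]
433 231 288 214 250
0 rim [[258.2, 226.5]] end [[218.5, 193.5], [298.2, 193.6]]
0.15 rim [[258.0, 214.5]] end [[222.3, 180.6], [294.0, 180.7]]
0.2 rim [[258.0, 211.6]] end [[223.4, 177.8], [292.7, 177.9]]
0.25 rim [[257.9, 209.2]] end [[224.5, 175.7], [291.5, 175.8]]
0.3 rim [[257.9, 207.4]] end [[225.5, 174.1], [290.4, 174.2]]
0.35 rim [[257.8, 205.9]] end [[226.5, 173.1], [289.3, 173.2]]
0.4 rim [[257.8, 204.9]] end [[227.4, 172.6], [288.2, 172.7]]
marks [[189.8, 188.0], [326.0, 188.2]]
```

View pics/w17.png

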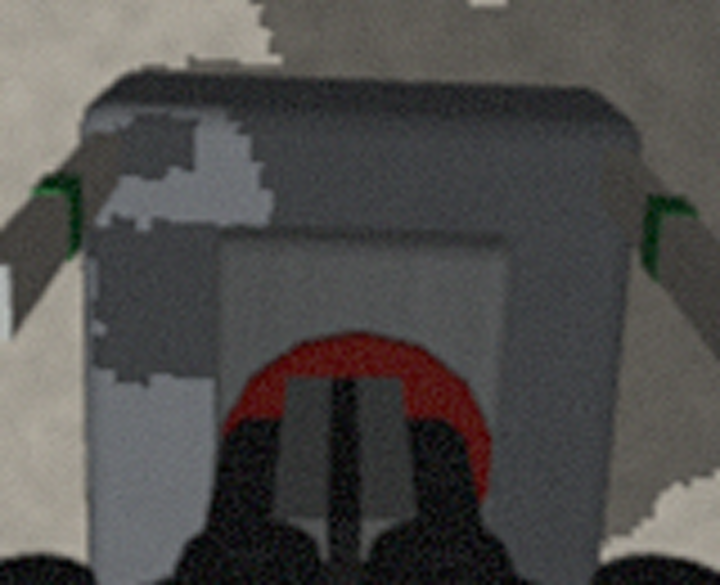

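The pad rim at row 214 (3.5 px bias removed) gives about 0.22 rad, and |F| is 7.8 N. So it's slightly above level, and I'll cross-check with the paddle end against the marks after 2 mm more.

Emit:
drive_tool:
  deltas:
    - [255,0.0005,0,0,0,0,0]
    - [255,0.001,0,0,0,0,0]
    - [255,0.0015,0,0,0,0,0]
    - [255,0.002,0,0,0,0,0]
    - [255,0.002,0,0,0,0,0]
    - [255,0.002,0,0,0,0,0]
    - [255,0.002,0,0,0,0,0]
    - [255,0.002,0,0,0,0,0]
    - [255,0.002,0,0,0,0,0]
    - [255,0.002,0,0,0,0,0]

```text
time: 25.03
tool_pos: [463.5, 361.7, 44.0]
tcp_rot: [-173.6, 89.9, -167.6]
ft_force: [-5.5, -0.9, 5.9]
finger_gap: 0.1
```

```bash
python3 - <<'E'
from h import *
from bench import sense,snapshot
s=sense();p=s["tool_pos"];print(p,s["ft_force"],np.linalg.norm(s["ft_force"]),s["wrist_torque"])
d=snapshot("wrist");f=d["frame"];pickle.dump(d,open("w18.pkl","wb"));cv2.imwrite("pics/w18.png",cv2.resize(f[160:260,190:330],None,fx=5.5,fy=5.5,interpolation=cv2.INTER_CUBIC))
H,S,V=cv2.split(cv2.cvtColor(f,cv2.COLOR_BGR2HSV))
ys,xs=np.nonzero((H<8)&(S>150)&(V>40));print(len(xs),xs.min(),xs.max(),ys.min(),ys.max())
g=cv2.cvtColor(f,cv2.COLOR_BGR2GRAY)[:,250:268].mean(1);print("rows 180-216",g[180:218].round().astype(int))
r_=(f[:,252:264].astype(int));print("red",(r_[200:220,:,2]-r_[200:220,:,1]).mean(1).round())
a=np.radians(5.9);ux=np.array([np.cos(a),np.sin(a)]);uy=np.array([-ux[1],ux[0]])
O=np.array([468.7,362.])+21*ux
def cp(x,y,z): return (*(O+x*ux+y*uy),z)
for q in(0,.15,.2,.25,.3,.35,.4):
    t=.25-q; r=lambda r,h:(45-r*np.cos(t)-h*np.sin(t),68+r*np.sin(t)+h*np.cos(t))
    e=r(95,4);e2=r(95,-4);b=r(87,7)
    print(q,"rim",proj(d,[cp(b[0],0,b[1])]).round(1).tolist(),"end",proj(d,[cp(e[0],-18,e[1]),cp(e[0],18,e[1]),cp(e2[0],0,e2[1])]).round(1).tolist())
print("marks",proj(d,[cp(-52,-38,68),cp(-52,38,68)]).round(1).tolist())
E
```

```text
[463.49123313 361.67466565  44.03837893] [-5.47484156 -0.85041243  5.86249603] 8.066346826039222 [-0.07575609  0.92371196  0.00833602]
427 230 288 214 250
rows 180-216 [64 63 63 64 63 64 65 63 64 64 59 52 50 56 65 71 75 82 82 81 81 82 81 81
 81 82 81 82 81 82 81 82 83 73 48 36 36 40]
red [-1. -2. -2. -2. -1. -0. -2. -1. -2. -2. -1. -3. -2.  4. 26. 49. 62. 62.
 62. 60.]
0 rim [[258.2, 228.6]] end [[219.3, 213.7], [297.1, 213.9], [258.1, 212.0]]
0.15 rim [[258.0, 216.3]] end [[222.6, 200.5], [293.5, 200.7], [257.9, 197.4]]
0.2 rim [[258.0, 213.3]] end [[223.6, 197.5], [292.4, 197.6], [257.9, 193.9]]
0.25 rim [[257.9, 210.9]] end [[224.6, 195.0], [291.3, 195.1], [257.8, 190.9]]
0.3 rim [[257.9, 209.0]] end [[225.5, 193.0], [290.2, 193.2], [257.8, 188.5]]
0.35 rim [[257.8, 207.5]] end [[226.4, 191.6], [289.2, 191.7], [257.7, 186.7]]
0.4 rim [[257.8, 206.4]] end [[227.2, 190.7], [288.3, 190.8], [257.7, 185.3]]
marks [[188.9, 189.3], [326.9, 189.6]]
```

View pics/w18.png

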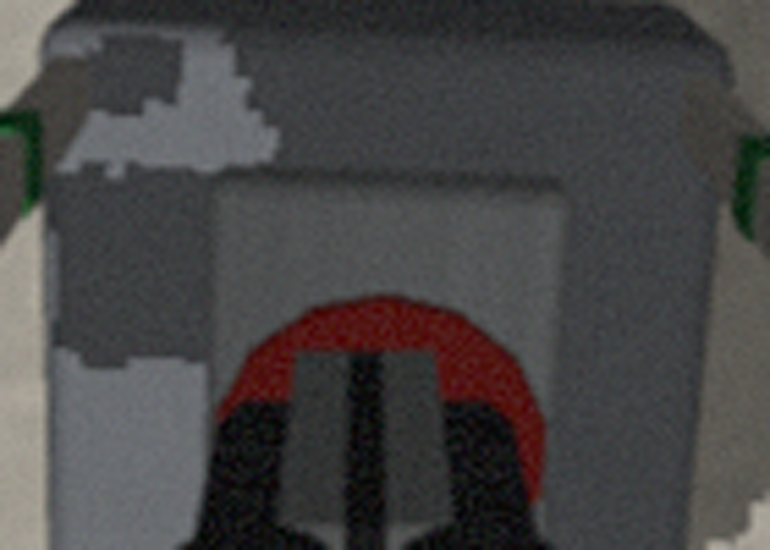

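```bash
python3 - <<'E'
from h import *
d=pickle.load(open("w18.pkl","rb"));R=cv2.Rodrigues(d["rvec"])[0]
p18=np.array([463.5,361.7,44.04])
a=np.radians(5.9);ux=np.array([np.cos(a),np.sin(a)]);uy=np.array([-ux[1],ux[0]])
O=np.array([468.7,362.])+21*ux
def cp(x,y,z): return (*(O+x*ux+y*uy),z)
def at(p):
    e=dict(d);e["tvec"]=d["tvec"]-R@(np.array(p)-p18);return e
def rim(q,r0=87):
    t=.25-q;return cp(45-r0*np.cos(t)-7*np.sin(t),0,68+r0*np.sin(t)+7*np.cos(t))
for p,obs in(((464.06,361.6,83.0),207),((464.11,361.67,75.1),212),((464.17,361.7,72.2),214),((464.12,361.78,61.29),219)):
    print(p[2],"released rim pred",proj(at(p),[rim(0)])[0,1].round(1),"obs",obs)
E
```

```text
83.0 released rim pred 201.4 obs 207
75.1 released rim pred 205.6 obs 212
72.2 released rim pred 207.2 obs 214
61.29 released rim pred 214.2 obs 219
```

```bash
sed -n 1,1p h.py >/dev/null; cat > pad.py <<'E'
from h import *
a=np.radians(5.9);ux=np.array([np.cos(a),np.sin(a)]);uy=np.array([-ux[1],ux[0]])
O=np.array([468.7,362.])+21*ux
def cp(x,y,z): return (*(O+x*ux+y*uy),z)
def pt(q,r,h,y=0):
    t=.25-q;return cp(45-r*np.cos(t)+h*np.sin(t),y,68+r*np.sin(t)+h*np.cos(t))
E
python3 - <<'E'
from pad import *
d=pickle.load(open("w18.pkl","rb"));R=cv2.Rodrigues(d["rvec"])[0]
p18=np.array([463.5,361.7,44.04])
def at(p):
    e=dict(d);e["tvec"]=d["tvec"]-R@(np.array(p)-p18);return e
for p,obs in(((464.06,361.6,83.0),207),((464.11,361.67,75.1),212),((464.17,361.7,72.2),214),((464.12,361.78,61.29),219)):
    print(p[2],"released rim pred",proj(at(p),[pt(0,87,7)])[0,1].round(1),"obs",obs,"end",proj(at(p),[pt(0,95,4)])[0,1].round(1),)
for q in(.15,.2,.25,.3,.35): print(q,proj(d,[pt(q,87,7),pt(q,95,4),pt(q,95,-4)])[:,1].round(1))
E
```

```text
83.0 released rim pred 206.9 obs 207 end 192.9
75.1 released rim pred 211.3 obs 212 end 196.7
72.2 released rim pred 213.0 obs 214 end 198.2
61.29 released rim pred 220.4 obs 219 end 204.5
0.15 [218.9 202.1 196. ]
0.2 [214.6 198.2 193.2]
0.25 [210.9 195.  190.9]
0.3 [207.8 192.4 189.2]
0.35 [205.2 190.3 188. ]
```

With the normal's sign corrected, the rim model matches the released views to 1 px. The current rim (213.8) and end edge (about 195.5) give q ≈ 0.22–0.24. I'll go 1.5 mm further.

Emit:
drive_tool:
  deltas:
    - [255,0.0005,0,0,0,0,0]
    - [255,0.001,0,0,0,0,0]
    - [255,0.0015,0,0,0,0,0]
    - [255,0.0015,0,0,0,0,0]
    - [255,0.0015,0,0,0,0,0]
    - [255,0.0015,0,0,0,0,0]
    - [255,0.0015,0,0,0,0,0]
    - [255,0.0015,0,0,0,0,0]
    - [255,0.0015,0,0,0,0,0]
    - [255,0.0015,0,0,0,0,0]

```text
time: 25.92
tool_pos: [463.4, 361.7, 42.6]
tcp_rot: [-172.8, 89.9, -166.8]
ft_force: [-6.4, -0.7, 7.4]
finger_gap: 0.0
```

```bash
python3 - <<'E'
from pad import *
from bench import sense,snapshot
s=sense();print(s["tool_pos"],s["ft_force"],np.linalg.norm(s["ft_force"]),s["qd"].round(2))
d=snapshot("wrist");f=d["frame"];cv2.imwrite("pics/w19.png",cv2.resize(f[160:260,190:330],None,fx=5.5,fy=5.5,interpolation=cv2.INTER_CUBIC))
r_=(f[:,252:264].astype(int));print("red 205..",(r_[205:220,:,2]-r_[205:220,:,1]).mean(1).round())
g=cv2.cvtColor(f,cv2.COLOR_BGR2GRAY)[:,250:268].mean(1);print("gray 184..",g[184:202].round().astype(int))
for q in(.15,.2,.25,.3,.35): print(q,proj(d,[pt(q,87,7),pt(q,95,4),pt(q,95,-4)])[:,1].round(1))
d=snapshot("top");f=d["frame"];cv2.imwrite("pics/t19.png",cv2.resize(f[130:280,60:370],None,fx=2.5,fy=2.5,interpolation=cv2.INTER_CUBIC))
d=snapshot("scene");f=d["frame"];cv2.imwrite("pics/s19.png",cv2.resize(f[110:300,170:420],None,fx=3,fy=3,interpolation=cv2.INTER_CUBIC))
E
```

```text
[463.36659331 361.66164449  42.60728301] [-6.36340312 -0.72500636  7.40893807] 9.79341089036937 [ 0.02 -0.05 -0.04  0.04  0.02 -0.  ]
red 205.. [-2. -1. -2. -1. -2. -1. -1. -3.  8. 29. 53. 63. 60. 63. 60.]
gray 184.. [63 63 64 64 64 64 59 51 50 57 66 71 77 82 84 83 82 84]
0.15 [220.  203.1 196.9]
0.2 [215.7 199.2 194. ]
0.25 [211.9 195.9 191.8]
0.3 [208.8 193.3 190. ]
0.35 [206.1 191.1 188.7]
```

View pics/t19.png

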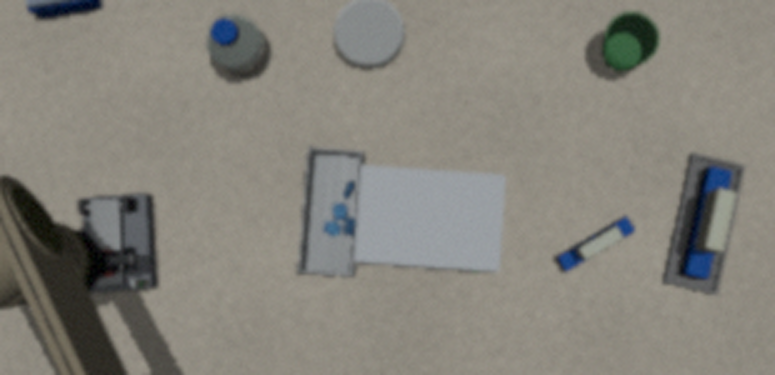

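View pics/s19.png

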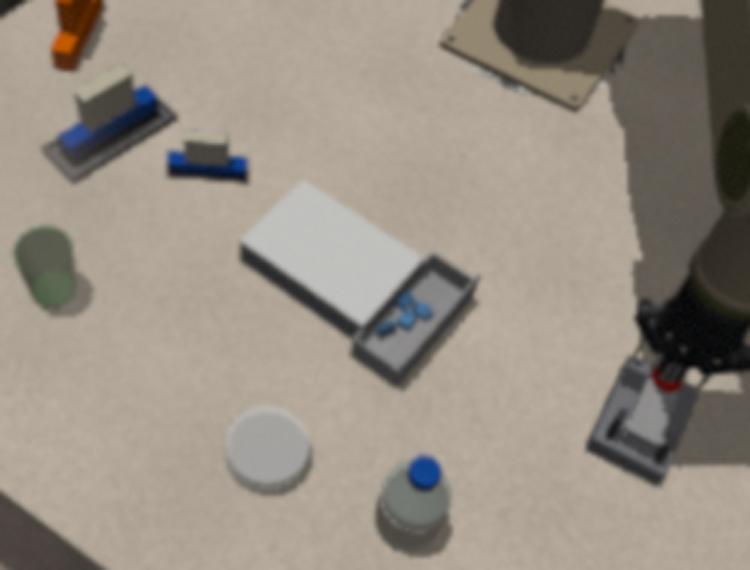

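The scraper stands in its tray, the chips lie in the trough, and the bystanders haven't moved. The paddle reads about 0.23–0.26 rad (level is 0.25), pressed with 7.4 N vertically, and the arm is still. Handing in.

```bash
python3 -c "
from bench import hand_in,sense
s=sense();print(s['time'],s['tool_pos'],s['ft_force'])
print(hand_in())"
```

```text
26.0667 [463.39265839 361.67700517  42.63946197] [-6.32463029 -0.83771855  7.82272214]
the job is handed in; nothing more can be done
None
```

I swept all four chips into the trough with the scraper, stood the scraper back in its tray, and handed in while holding the paddle at about level. It took about 26 s of the 61 s allowed; `hand_in` gave no verdict.

**Last checks:**
- **Chips:** the final top and scene pictures show all four in the trough and the glass clear. The gripper stayed above the chips throughout.
- **Scraper:** it stands upright and let go, centred in its tray.
- **Bystanders:** the bottle, beaker and dishes look unmoved in the final pictures. I did not re-measure their positions.
- **Paddle:** three edges in the wrist image give a joint angle of about 0.23 to 0.265 rad, where level is 0.25 and 0.17 to 0.33 is allowed. The vertical push was about 7.4 to 7.8 N, close to the 8 N expected at level.

**What disagreed:**
- **Fingertip position:** the fingers touched the pad with the TCP about 30 mm lower than expected. I found contact by force in small steps and set the level from the images and the force.
- **Sideways force:** while holding the paddle, the fingers also carry about 6 N of sideways friction, which I left as it was.
- **Finger opening:** it read about 22 mm on the scraper's 24 mm handle, but the grip held.

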